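Ballast the puppet rig stand and fit its arms

ROBOT

A 6-joint arm with a two-finger parallel gripper is mounted at the origin on the work surface. World frame = base frame: x ahead of the robot, y to its left, z up, the work surface at z = 0. Lengths are in mm, angles in rad, forces in N, time in s.
With the tool pointing down it reaches from about 350 to 775 mm from the base axis. Payload 7.3 kg.
Tool frame: the origin (TCP) lies at the very end of the fingers, on their centre line; the grasp point (between the pads) lies 19 mm behind it; x points along the fingers, y is the direction in which the jaws open and shut, and the axes are right-handed (so a half turn about x gives the same grasp; the last joint's range is limited). The gripper opens to 92 mm and grips with 3 to 60 N. Pads are 19 mm wide; open, the fingers measure 130 mm over their backs; the gripper's body (75 mm by 190 mm) begins 47 mm behind the grasp point.
Start: joints at [-1.393, 0.342, 1.524, -0, 1.275, -0.146], TCP at [167.063, -497.73, 226.741] pointing down, gripper open.
Joint ranges: [-2.53, 2.53], [-0.77, 2.02], [0.04, 2.7], [-1, 4.14], [0.28, 2.66], [-3.11, 3.11]. Speed limits (rad/s): [2.57, 2.57, 3.14, 3.14, 3.14, 3.14].

INTERFACE

Orientations are given as [roll, pitch, yaw] about the fixed x, y, z axes, in that order (R = Rz(yaw) Ry(pitch) Rx(roll)).
In Python, from plant import sensors, capture, bot gives the robot as it stands.
- The arm moves only by the shell command python3 -m crank 'ROWS' [OPENING]. ROWS is JSON, a list of rows, each an object of numbers: "dx", "dy", "dz": the shift along the tool's x, y, z in cm; "spin": the turn about the tool's x in rad. A call has 1 to 20 rows; each row is the pose to reach, as a shift and turn from the pose commanded when the call began, along the tool's axes at that moment; what a row does not reach only later rows make up. A row lasts 1/12 s, in which the tool goes at most 41.7 mm and 7.16 degrees, less where a joint would pass 70% of its speed; a pose out of reach is approached as far as the arm can. A call with a gripper value outside its range is refused whole. OPENING is the opening in per cent of the stroke, from 0 (shut) to 100 (fully open), set as the call begins (- or left out, the last holds). The fingers move at their own pace and stop on an object; the grip force is fixed at half the most. Time passes only in rows, so rows that repeat a pose let the fingers close. It gives the time, the measured TCP pose, the force and the opening at its end, in the units of the state.
- sensors.get_obs(): the state, without advancing time (a new reading comes with each control period).
- capture(name): name is "scene" or "top"; returns a dict with "frame" (420x560x3 uint8, blue, green, red), "vfov" (degrees; the focal length in pixels is half the picture's height over the tangent of half this angle, whatever the lens; pixels are square), "cx", "cy" (the principal point, pixels), "view" (4x4, takes a point from world to camera coordinates). Camera axes: x right, y down, z forward; pixel columns grow to the right and rows downward; lengths in mm; the calibration is good to about 2 mm. A picture is of the moment at which its call begins. There is no depth.
- bot.close_job(): hands the job in, once; it reports no verdict.
The state is a dict: "time": time; "joint_positions": joint angles; "dq": joint speeds; "tau": joint torques, N m; "tool_pos": TCP position; "tcp_rot": TCP orientation; "contact_force": force on the tool from outside, world axes, zero at the start; "moment": the same for the moment, N m; "grip_width": finger opening in mm.
Only numpy, scipy, OpenCV 4.12 (cv2) and the standard library are available. Lean on these libraries where they do the work, as an engineer would, in place of code of your own. Each camera call takes 0.05 s, during which the arm holds its last target.

TASK

Set up the puppet rig stand: first weigh it down by laying every ballast plate flat on the rubber pad in one square pile, edges in line with the pad, so that it cannot tip. Then slide every rig arm over the shaft, all the way down one on top of another and all pointing straight out over the shaft end of the foot, away from the ballast, and finish with the stop collar on top of them; lower the arms and the collar down the shaft rather than letting them drop. Leave the stand where it is, and do not disturb the flask, the bit tray or the screwdriver.

Things in the scene. Friction and masses are not known exactly. Their poses are not given: they have to be found in the camera images.
- stand: Free-standing puppet rig stand, 4.6 kg, not fixed to the bench: a ground steel foot 270 x 130 x 16 mm with a black rubber ballast pad 120 x 56 x 3 mm on one half and one upright round steel shaft on the other. Origin: centre of the foot's underside; x runs along the 270 mm length from the pad end to the shaft end, z up.
- shaft_foot (a point): Foot of the stand's shaft: on the shaft's axis, level with the top of the steel foot (16 mm above the bench), 85 mm from the stand's origin along its +x; axes as the stand's. The shaft is 20 mm in diameter and 112 mm tall above this point; its top 8 mm tapers to 12 mm in diameter.
- pad_top (a point): Centre of the top face of the ballast pad, 65 mm from the stand's origin along its -x, 19 mm above the bench; axes as the stand's. The pad has the outline of one ballast plate, 120 mm along x and 56 mm along y.
- plate1: Flat dark steel ballast plate, 120 x 56 x 12 mm, about 0.62 kg, lying flat; all plates are alike and three or four are present. Origin: centre of its underside; x along the 120 mm length, z up.
- plate2: Flat dark steel ballast plate, 120 x 56 x 12 mm, about 0.62 kg, lying flat; all plates are alike and three or four are present. Origin: centre of its underside; x along the 120 mm length, z up.
- plate3: Flat dark steel ballast plate, 120 x 56 x 12 mm, about 0.62 kg, lying flat; all plates are alike and three or four are present. Origin: centre of its underside; x along the 120 mm length, z up.
- plate4: Flat dark steel ballast plate, 120 x 56 x 12 mm, about 0.62 kg, lying flat; all plates are alike and three or four are present. Origin: centre of its underside; x along the 120 mm length, z up.
- arm1: Rig arm, 0.4 kg, 148.5 mm long, 28 mm high, lying flat: a steel boss with a bore, and an aluminium bar 12 mm wide and 14 mm high (7 to 21 mm above the boss's underside) ending in a block 18 x 22 x 22 mm. Two or three present, all alike. Origin: middle of its length, level with the boss's underside; x points from boss to block, z up. Bare bar from x = -25 to +55 mm.
- arm1_bore (a point): Centre of that arm's bore, level with the boss's underside, at x = -50 mm of the arm; axes as the arm's. The boss is 50 mm in diameter and 28 mm tall, the open bore 24 mm. The arm's balance point is about 10 mm from the bore's axis, inside the boss's rim, so it rests flat on its boss.
- arm1_tip (a point): Middle of the outer end face of that arm's block, 123.5 mm from the bore's axis, 14 mm above the boss's underside.
- arm2: Rig arm, 0.4 kg, 148.5 mm long, 28 mm high, lying flat: a steel boss with a bore, and an aluminium bar 12 mm wide and 14 mm high (7 to 21 mm above the boss's underside) ending in a block 18 x 22 x 22 mm. Two or three present, all alike. Origin: middle of its length, level with the boss's underside; x points from boss to block, z up. Bare bar from x = -25 to +55 mm.
- arm2_bore (a point): Centre of that arm's bore, level with the boss's underside, at x = -50 mm of the arm; axes as the arm's. The boss is 50 mm in diameter and 28 mm tall, the open bore 24 mm. The arm's balance point is about 10 mm from the bore's axis, inside the boss's rim, so it rests flat on its boss.
- arm2_tip (a point): Middle of the outer end face of that arm's block, 123.5 mm from the bore's axis, 14 mm above the boss's underside.
- arm3: Rig arm, 0.4 kg, 148.5 mm long, 28 mm high, lying flat: a steel boss with a bore, and an aluminium bar 12 mm wide and 14 mm high (7 to 21 mm above the boss's underside) ending in a block 18 x 22 x 22 mm. Two or three present, all alike. Origin: middle of its length, level with the boss's underside; x points from boss to block, z up. Bare bar from x = -25 to +55 mm.
- arm3_bore (a point): Centre of that arm's bore, level with the boss's underside, at x = -50 mm of the arm; axes as the arm's. The boss is 50 mm in diameter and 28 mm tall, the open bore 24 mm. The arm's balance point is about 10 mm from the bore's axis, inside the boss's rim, so it rests flat on its boss.
- arm3_tip (a point): Middle of the outer end face of that arm's block, 123.5 mm from the bore's axis, 14 mm above the boss's underside.
- collar: Dark steel stop collar, a plain ring: 46 mm outside diameter, 24 mm bore, 24 mm tall, about 0.22 kg, standing on one flat face. Origin: centre of its underside, z up.
- flask: Bystander: steel drinking flask, 70 mm in diameter, 190 mm tall, upright. Origin: centre of its underside.
- bit_tray: Bystander: red open plastic tray, 100 x 130 x 35 mm. Origin: centre of its underside.
- screwdriver: Bystander: blue-handled screwdriver lying on the bench. Origin: on its underside, x along its length towards the tip.

How it is judged:
By the outcome, as a careful person would: the job done as asked, in the order asked, and still so for the second after the job is handed in, with the robot touching nothing.
Of plate1, plate2, plate3, plate4 only 3 to 4 are there at a start; the rules pass over those that are not, and their reading is None.
Of arm1, arm2, arm3 only 2 to 3 are there at a start; the rules pass over those that are not, and their reading is None.
At some moment in a run one of arm1, arm2, arm3, collar may be knocked a few centimetres aside while the robot is not near it.
It also fails if it takes over 210 s, if anything falls off the work surface, if the arm or the gripper's body presses on something with over 40 N, if the wrist force passes 120 N, or if a joint passes its speed limit or range.

## Working session

There is one attempt and no reset: what is moved stays moved. The work goes in short steps, Python scripts to look and compute and a shell command to move; the robot and the scene stay as the last step left them, time stands still between calls to the robot, and variables do not carry over. Pictures are saved under pics/ and viewed, and the job is handed in when it is done.

```bash
ls; mkdir -p pics; python3 - <<'E'
from plant import sensors, capture, bot
import cv2
print(sensors.get_obs())
for n in ("scene","top"):
    c=capture(n); cv2.imwrite(f"pics/{n}0.png",c["frame"]); print(n,c["vfov"],c["cx"],c["cy"],c["view"])
E
```

```text
pics
{'time': 0.0, 'joint_positions': array([-1.39300497e+00,  3.42740114e-01,  1.52502721e+00, -7.15916160e-06,
        1.27537242e+00, -1.46013336e-01]), 'dq': array([-0.0001441 , -0.00072818,  0.00041798,  0.00054483, -0.00083855,
        0.0015141 ]), 'tau': array([-1.39203876e-03, -4.31246138e+01, -2.44225931e+01,  7.15543795e-02,
        5.57404803e-02, -1.14083439e-04]), 'tool_pos': array([ 166.98240459, -497.31024408,  226.03237181]), 'tcp_rot': array([-1.71238474,  1.56924922,  1.7530147 ]), 'contact_force': array([ 0.28409359,  0.38307425, -0.37252   ]), 'moment': array([-0.03383311, -0.06428023,  0.01518546]), 'grip_width': 91.5395653709946}
scene 50.408981373763794 282.57215600342704 215.90682954982782 [[-1.52857381e-01  9.88217084e-01  7.84959101e-03  8.96188095e+01]
 [ 8.48962706e-01  1.35375047e-01 -5.10818872e-01 -4.35557436e+02]
 [-5.05862575e-01 -7.14184247e-02 -8.59652525e-01  1.53631303e+03]
 [ 0.00000000e+00  0.00000000e+00  0.00000000e+00  1.00000000e+00]]
top 46.129835329520496 283.50686057942187 203.0371389999609 [[-6.28110407e-02 -9.98015369e-01 -4.48290337e-03  4.05694828e+01]
 [-9.76952868e-01  6.24023668e-02 -2.04129954e-01  5.62368706e+02]
 [ 2.04004575e-01 -8.44202954e-03 -9.78933535e-01  1.64500925e+03]
 [ 0.00000000e+00  0.00000000e+00  0.00000000e+00  1.00000000e+00]]
```

View pics/scene0.png

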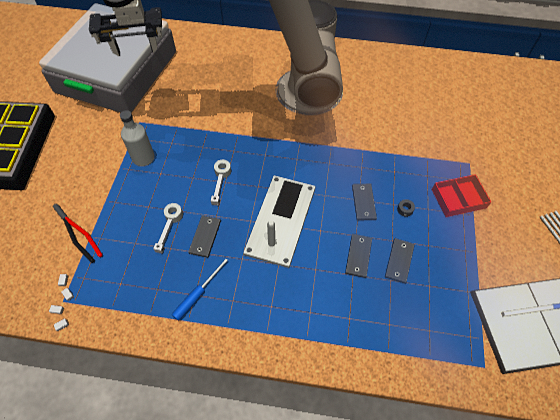

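View pics/top0.png

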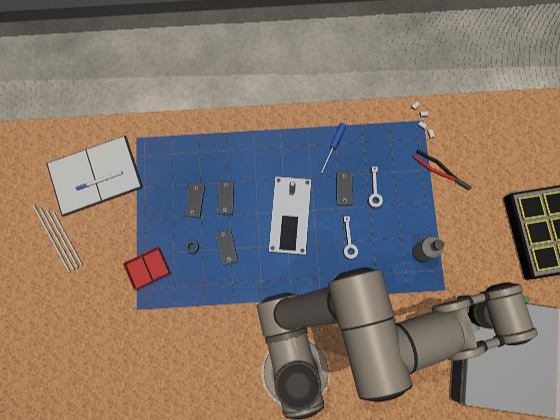

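```bash
python3 - <<'E'
import cv2
a=cv2.imread("pics/top0.png")[110:285,170:400]; cv2.imwrite("pics/top0c.png",cv2.resize(a,None,fx=3.4,fy=3.4,interpolation=cv2.INTER_CUBIC))
a=cv2.imread("pics/scene0.png")[145:295,140:430]; cv2.imwrite("pics/scene0c.png",cv2.resize(a,None,fx=2.7,fy=2.7,interpolation=cv2.INTER_CUBIC))
E
```

```text
(no output)
```

View pics/top0c.png

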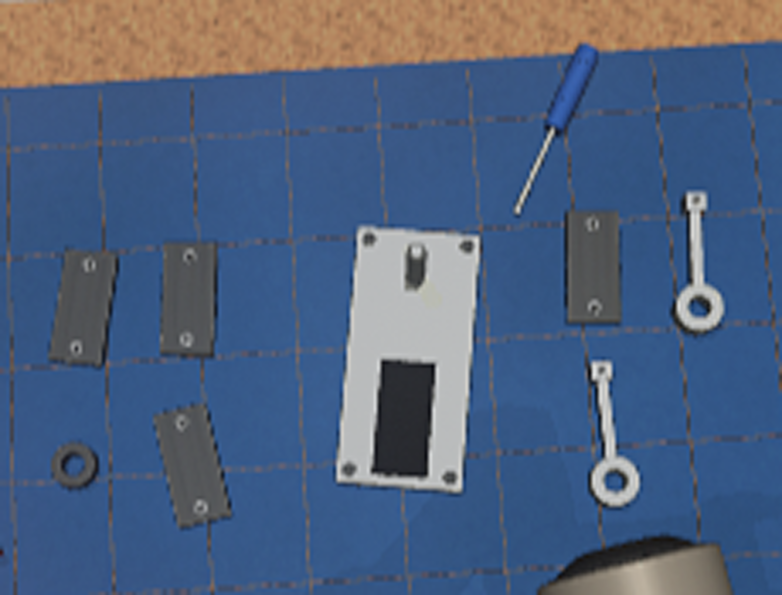

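View pics/scene0c.png

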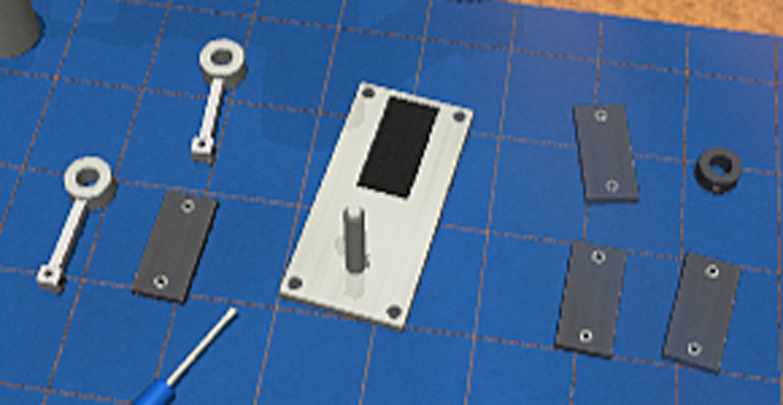

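```bash
cat > vis.py <<'E'
import numpy as np, cv2
from scipy.optimize import least_squares, minimize
SS=8
def cap():
    from plant import capture
    return {n:capture(n) for n in ("scene","top")}
def proj(c,P):
    P=np.asarray(P,float); V=np.asarray(c["view"]); q=P@V[:3,:3].T+V[:3,3]
    f=c["frame"].shape[0]/2/np.tan(np.radians(c["vfov"])/2)
    return q[:,:2]/q[:,2:]*f+[c["cx"],c["cy"]]
def ray(c,uv,z):
    V=np.asarray(c["view"]);f=c["frame"].shape[0]/2/np.tan(np.radians(c["vfov"])/2)
    d=V[:3,:3].T@np.array([(uv[0]-c["cx"])/f,(uv[1]-c["cy"])/f,1]); o=-V[:3,:3].T@V[:3,3]
    return o+d*(z-o[2])/d[2]
def box(x0,x1,y0,y1,z0,z1): return np.array([[x,y,z] for x in(x0,x1) for y in(y0,y1) for z in(z0,z1)],float)
def circ(x,y,r,z,n=48):
    t=np.arange(n)*2*np.pi/n; return np.c_[x+r*np.cos(t),y+r*np.sin(t),z+0*t]
def cyl(x,y,r,z0,z1): return np.r_[circ(x,y,r,z0),circ(x,y,r,z1)]
M={"plate":([box(-60,60,-28,28,0,12)],None),
 "collar":([cyl(0,0,23,0,24)],(0,0,12,0,24)),
 "arm":([cyl(-50,0,25,0,28),box(-27,57,-6,6,7,21),box(55.5,73.5,-11,11,3,25)],(-50,0,12,0,28)),
 "foot":([box(-135,135,-65,65,0,16)],None),
 "stand":([box(-135,135,-65,65,0,16),np.r_[circ(85,0,10,16),circ(85,0,10,120),circ(85,0,6,128)]],None)}
def place(P,p):
    x,y,th=p[:3]; z=p[3]; c,s=np.cos(th),np.sin(th)
    return np.c_[x+c*P[:,0]-s*P[:,1],y+s*P[:,0]+c*P[:,1],P[:,2]+z]
def render(c,kind,p,roi):
    u0,v0,w,h=roi; im=np.zeros((h*SS,w*SS),np.float32)
    hulls,hole=M[kind]
    tr=lambda uv:np.round(((uv-[u0,v0]+0.5)*SS-0.5)*16).astype(np.int32)
    for H in hulls:
        q=cv2.convexHull(tr(proj(c,place(H,p)))); cv2.fillConvexPoly(im,q,1,shift=4)
    if hole:
        x,y,r,z0,z1=hole; ms=[]
        for z in(z0,z1):
            m=np.zeros_like(im); cv2.fillConvexPoly(m,tr(proj(c,place(circ(x,y,r,z),p))),1,shift=4); ms.append(m)
        im*=1-ms[0]*ms[1]
    return cv2.resize(im,(w,h),interpolation=cv2.INTER_AREA)
def alpha(c,roi):
    u0,v0,w,h=roi; f=c["frame"].astype(np.float32)
    D=(f[...,0]-f[...,2])[v0:v0+h,u0:u0+w]
    bg=np.percentile(D,85); return np.clip(1-D/bg,-.1,1.1)
def roi_of(c,kind,p,m=6):
    q=np.vstack([proj(c,place(H,p)) for H in M[kind][0]]); a=np.floor(q.min(0)-m).astype(int); b=np.ceil(q.max(0)+m).astype(int)
    return a[0],a[1],b[0]-a[0],b[1]-a[1]
def fit(cs,kind,xy,th,z=0,m=6):
    p0=np.array([xy[0],xy[1],th,z],float)
    R=[(c,roi_of(c,kind,p0,m)) for c in cs]; A=[alpha(c,r) for c,r in R]
    def cost(v):
        p=[p0[0]+v[0],p0[1]+v[1],th+v[2]*.02 if kind!="collar" else 0,z]
        return sum(np.minimum(np.abs(render(c,kind,p,r)-a),.6).__pow__(2).sum() for (c,r),a in zip(R,A))
    best=None
    v=np.zeros(3)
    for s in (8,2,.7):
        sim=np.vstack([v,v+[s,0,0],v+[0,s,0],v+[0,0,s]])
        r=minimize(cost,v,method="Nelder-Mead",options=dict(initial_simplex=sim,xatol=.02,fatol=1e-3,maxiter=200)); v=r.x
    return np.array([p0[0]+v[0],p0[1]+v[1],th+v[2]*.02,r.fun])
E
cat > find.py <<'E'
from vis import *
np.set_printoptions(precision=3,suppress=True)
cs=cap(); t=cs["top"]
s=3.4; P=lambda u,v,z:ray(t,((u+.5)/s-.5+170,(v+.5)/s-.5+110),z)[:2]
def two(kind,a,b,z):
    a=P(*a,z);b=P(*b,z); d=b-a; return kind,(a+b)/2,np.arctan2(d[1],d[0])
L={"pl_a":two("plate",(76,348),(90,265),12),"pl_b":two("plate",(186,340),(189,257),12),"pl_c":two("plate",(201,508),(182,422),12),"pl_d":two("plate",(594,307),(592,224),12)}
for n,b,e in(("arm_a",(699,308),(696,193)),("arm_b",(615,482),(601,363))):
    b=P(*b,28);e=P(*e,14);d=e-b;th=np.arctan2(d[1],d[0]); L[n]=("arm",b+50*np.array([np.cos(th),np.sin(th)]),th)
L["collar"]=("collar",P(75,466,24),0)
a=P(400,480,16);b=P(419,232,16);d=b-a; L["stand"]=("stand",(a+b)/2,np.arctan2(d[1],d[0]))
for n,(k,xy,th) in L.items():
    print(n,"init",xy,round(th,3)); 
    for w in (["scene","top"],["scene"],["top"]): print("   ",w,fit([cs[i] for i in w],k,xy,th))
E
time python3 find.py
```

```text
pl_a init [605.682 321.219] -0.19
    ['scene', 'top'] [606.216 321.301  -0.173  97.634]
    ['scene'] [605.777 321.361  -0.175  65.034]
    ['top'] [606.552 321.411  -0.169  31.914]
pl_b init [607.272 211.761] -0.074
    ['scene', 'top'] [607.244 211.387  -0.074  74.835]
    ['scene'] [607.605 211.381  -0.074  51.029]
    ['top'] [607.029 211.34   -0.073  23.318]
pl_c init [432.256 214.464] 0.177
    ['scene', 'top'] [432.172 214.594   0.186  58.901]
    ['scene'] [431.705 214.574   0.186  41.904]
    ['top'] [432.722 214.632   0.187  15.955]
pl_d init [ 615.56  -214.742] -0.064
    ['scene', 'top'] [ 614.47  -214.159   -0.064   90.686]
    ['scene'] [ 614.082 -213.949   -0.069   64.193]
    ['top'] [ 616.    -214.591   -0.069   23.497]
arm_a init [ 609.336 -322.694] -0.095
    ['scene', 'top'] [ 610.87  -321.276   -0.062  111.805]
    ['scene'] [ 610.792 -320.894   -0.063   72.917]
    ['top'] [ 611.391 -321.77    -0.067   35.858]
arm_b init [ 435.561 -214.423] 0.011
    ['scene', 'top'] [ 437.207 -212.959    0.04    74.814]
    ['scene'] [ 436.766 -212.772    0.037   43.925]
    ['top'] [ 437.437 -213.414    0.038   29.528]
collar init [437.007 331.578] 0
    ['scene', 'top'] [438.904 334.232  -0.017  44.823]
    ['scene'] [438.9   334.323  -0.003  25.564]
    ['top'] [438.843 334.313  -0.02   19.168]
stand init [532.444 -16.324] -0.141
    ['scene', 'top'] [530.191 -14.741  -0.145 270.24 ]
    ['scene'] [529.678 -14.478  -0.146 194.299]
    ['top'] [530.578 -15.277  -0.146  71.706]
real	0m13.606s
user	0m9.772s
sys	0m0.417s
```

```bash
cat > go.py <<'E'
import sys, numpy as np
from scipy.spatial.transform import Rotation as Ro
from plant import sensors
# usage: go.py x y z objyaw|-   -> deltas ; jaws across the object's x axis
o=sensors.get_obs(); p=np.array(o["tool_pos"]); R=Ro.from_euler("xyz",o["tcp_rot"]).as_matrix()
psi=np.arctan2(R[1,1],R[0,1])
print("t %.2f"%o["time"],"tcp",p.round(1),"objyaw(jaw-90) %.4f"%((psi-np.pi/2+np.pi/2)%np.pi-np.pi/2),"F",np.round(o["contact_force"],1),"M",np.round(o["moment"],2),"grip %.1f"%o["grip_width"],"q",np.round(o["joint_positions"],2),"xaxis",R[:,0].round(4))
for i in range(1,len(sys.argv),4):
    a=sys.argv[i:i+4]; t=np.array([float(v) for v in a[:3]])
    d=R.T@(t-p)/10
    s=0.
    if a[3]!="-": s=-((float(a[3])+np.pi/2-psi+np.pi/2)%np.pi-np.pi/2)
    print("-> dx %.2f dy %.2f dz %.2f spin %.3f  rows>= %.1f"%(*d,s,max(np.linalg.norm(d)/4.17,abs(s)/.125)))
E
python3 go.py 450 -200 250 0.186 432.2 214.6 120 0.186
python3 - <<'E'
from vis import *
import pickle
t=dict(frame=cv2.imread("pics/top0.png"))
cs=cap()
pickle.dump(cs,open("c0.pkl","wb"))
for uv in((433,247),(427,258)): print(ray(cs["top"],uv,190),ray(cs["top"],uv,0))
E
```

```text
t 0.20 tcp [ 167.  -497.5  226.3] objyaw(jaw-90) 0.3238 F [-0.3  1.   0.2] M [-0.   -0.02 -0.04] grip 91.8 q [-1.39  0.34  1.52  0.    1.28 -0.15] xaxis [-1.e-04  9.e-04 -1.e+00]
-> dx -2.35 dy -19.20 dz -36.29 spin 0.138  rows>= 9.9
-> dx 10.69 dy -59.06 dz -47.79 spin 0.138  rows>= 18.4
[ 366.86758932 -450.32001097  190.        ] [ 385.49234736 -508.43417076    0.        ]
[ 334.00644063 -427.49684003  190.        ] [ 348.56457683 -482.78659444    0.        ]
```

```bash
python3 -m crank '[{"dx":-2.3,"dy":-10,"dz":-19},{"dx":-2.3,"dy":-10,"dz":-19},{"dx":-2.3,"dy":-10,"dz":-19},{"dx":-2.3,"dy":-10,"dz":-19},{"dx":-2.3,"dy":-10,"dz":-19},{"dx":-2.3,"dy":-19.2,"dz":-36.3,"spin":0.138},{"dx":-2.3,"dy":-19.2,"dz":-36.3,"spin":0.138},{"dx":-2.3,"dy":-19.2,"dz":-36.3,"spin":0.138},{"dx":-2.3,"dy":-19.2,"dz":-36.3,"spin":0.138},{"dx":-2.3,"dy":-19.2,"dz":-36.3,"spin":0.138},{"dx":-2.3,"dy":-19.2,"dz":-36.3,"spin":0.138},{"dx":-2.3,"dy":-19.2,"dz":-36.3,"spin":0.138},{"dx":-2.3,"dy":-19.2,"dz":-36.3,"spin":0.138}]' 80; python3 go.py 432.2 214.6 120 0.186 432.2 214.6 60 0.186
```

```text
t 0.30 tcp [ 167.  -497.6  226.5] objyaw(jaw-90) 0.3238 F [ 0.  -0.4  1. ] M [ 0.01 -0.05  0.01] grip 91.5 q [-1.39  0.34  1.52 -0.    1.28 -0.15] xaxis [-1.e-04  5.e-04 -1.e+00]
-> dx 10.68 dy -59.08 dz -47.80 spin 0.138  rows>= 18.4
-> dx 16.68 dy -59.07 dz -47.80 spin 0.138  rows>= 18.7invalid input at $[0]: expected keys dx, dy, dz, spin
```

```bash
python3 -m crank '[{"dx":-2.3,"dy":-19.2,"dz":-36.3,"spin":0.138},{"dx":-2.3,"dy":-19.2,"dz":-36.3,"spin":0.138},{"dx":-2.3,"dy":-19.2,"dz":-36.3,"spin":0.138},{"dx":-2.3,"dy":-19.2,"dz":-36.3,"spin":0.138},{"dx":-2.3,"dy":-19.2,"dz":-36.3,"spin":0.138},{"dx":-2.3,"dy":-19.2,"dz":-36.3,"spin":0.138},{"dx":-2.3,"dy":-19.2,"dz":-36.3,"spin":0.138},{"dx":-2.3,"dy":-19.2,"dz":-36.3,"spin":0.138},{"dx":-2.3,"dy":-19.2,"dz":-36.3,"spin":0.138},{"dx":-2.3,"dy":-19.2,"dz":-36.3,"spin":0.138},{"dx":-2.3,"dy":-19.2,"dz":-36.3,"spin":0.138},{"dx":-2.3,"dy":-19.2,"dz":-36.3,"spin":0.138}]' 80; python3 go.py 432.2 214.6 120 0.186 432.2 214.6 60 0.186
```

```text
time: 1.3
tool_pos: [451.1, -198.6, 249.6]
tcp_rot: [0.663, 1.571, -2.288]
contact_force: [-0.4, 0.2, 0.6]
grip_width: 73.4
t 1.30 tcp [ 451.1 -198.6  249.6] objyaw(jaw-90) 0.1901 F [-0.4  0.2  0.6] M [-0.04  0.01 -0.02] grip 73.4 q [-0.57  0.26  1.57 -0.    1.31  0.81] xaxis [-1.e-04 -1.e-04 -1.e+00]
-> dx 12.96 dy -40.93 dz -5.95 spin 0.004  rows>= 10.4
-> dx 18.96 dy -40.93 dz -5.95 spin 0.004  rows>= 10.9
```

```bash
python3 -m crank '[{"dx":6,"dy":-20,"dz":-3,"spin":0.004},{"dx":6,"dy":-20,"dz":-3,"spin":0.004},{"dx":6,"dy":-20,"dz":-3,"spin":0.004},{"dx":6,"dy":-20,"dz":-3,"spin":0.004},{"dx":10,"dy":-40.9,"dz":-6,"spin":0.004},{"dx":10,"dy":-40.9,"dz":-6,"spin":0.004},{"dx":10,"dy":-40.9,"dz":-6,"spin":0.004},{"dx":10,"dy":-40.9,"dz":-6,"spin":0.004},{"dx":10,"dy":-40.9,"dz":-6,"spin":0.004},{"dx":13,"dy":-40.9,"dz":-6,"spin":0.004},{"dx":18,"dy":-40.9,"dz":-6,"spin":0.004},{"dx":19,"dy":-40.9,"dz":-6,"spin":0.004},{"dx":19,"dy":-40.9,"dz":-6,"spin":0.004},{"dx":19,"dy":-40.9,"dz":-6,"spin":0.004}]' 80; python3 go.py 432.2 214.6 4 0.186;python3 - <<'E'
from vis import *
cs=cap()
out=[]
for n in ("scene","top"):
    c=cs[n]; u,v=proj(c,[[432,214,30]])[0].astype(int)
    out.append(cv2.resize(c["frame"][v-40:v+40,u-45:u+45],None,fx=4.4,fy=4.4,interpolation=cv2.INTER_CUBIC))
cv2.imwrite("pics/g1.png",np.hstack(out))
E
```

```text
time: 2.47
tool_pos: [432.7, 211.6, 58.9]
tcp_rot: [0.206, 1.566, -2.754]
contact_force: [0.3, 0.5, 1.1]
grip_width: 73.4
t 2.47 tcp [432.7 211.6  58.9] objyaw(jaw-90) 0.1813 F [0.3 0.5 1.1] M [ 0.02 -0.02 -0.01] grip 73.4 q [ 0.3   0.48  1.85 -0.    0.82  1.69] xaxis [-0.0041 -0.0017 -1.    ]
-> dx 5.49 dy -0.31 dz -0.03 spin -0.005  rows>= 1.3
```

View pics/g1.png

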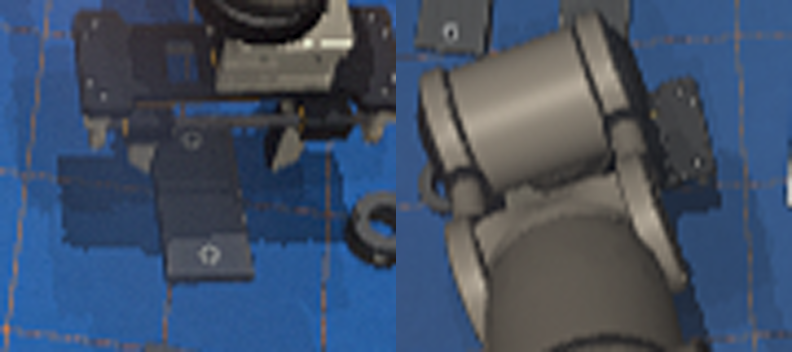

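```bash
python3 -m crank '[{"dx":0,"dy":0,"dz":0,"spin":0},{"dx":0,"dy":0,"dz":0,"spin":0}]' 80; python3 go.py 432.2 214.6 4 0.186
```

```text
time: 2.73
tool_pos: [435.0, 212.4, 61.7]
tcp_rot: [-3.07, 1.567, 0.252]
contact_force: [-0.1, 0.5, 0.4]
grip_width: 72.9
t 2.73 tcp [435.  212.4  61.7] objyaw(jaw-90) 0.1804 F [-0.1  0.5  0.4] M [ 0.02 -0.   -0.01] grip 72.9 q [ 0.3   0.47  1.85 -0.    0.81  1.69] xaxis [ 0.0039  0.001  -1.    ]
-> dx 5.77 dy -0.27 dz 0.26 spin -0.006  rows>= 1.4
```

```bash
python3 -m crank '[{"dx":2,"dy":-0.25,"dz":0.25,"spin":-0.006},{"dx":4,"dy":-0.25,"dz":0.25,"spin":-0.006},{"dx":5,"dy":-0.25,"dz":0.25,"spin":-0.006},{"dx":5.4,"dy":-0.25,"dz":0.25,"spin":-0.006},{"dx":5.4,"dy":-0.25,"dz":0.25,"spin":-0.006},{"dx":5.4,"dy":-0.25,"dz":0.25,"spin":-0.006}]' 80; python3 go.py 432.2 214.6 3 0.186
```

```text
time: 3.23
tool_pos: [431.3, 214.9, 6.4]
tcp_rot: [-3.13, 1.57, 0.199]
contact_force: [0.5, -0.1, 0.8]
grip_width: 73.3
t 3.23 tcp [431.3 214.9   6.4] objyaw(jaw-90) 0.1875 F [ 0.5 -0.1  0.8] M [0.01 0.05 0.01] grip 73.3 q [ 0.3   0.57  1.89 -0.    0.68  1.69] xaxis [ 1.1e-03  2.0e-04 -1.0e+00]
-> dx 0.34 dy 0.04 dz -0.09 spin 0.002  rows>= 0.1
```

```bash
python3 -m crank '[{"dx":0.35,"dy":0,"dz":-0.1,"spin":0},{"dx":0.35,"dy":0,"dz":-0.1,"spin":0},{"dx":0.35,"dy":0,"dz":-0.1,"spin":0}]' 80;  python3 -m crank '[{"dx":0,"dy":0,"dz":0,"spin":0},{"dx":0,"dy":0,"dz":0,"spin":0},{"dx":0,"dy":0,"dz":0,"spin":0},{"dx":0,"dy":0,"dz":0,"spin":0},{"dx":0,"dy":0,"dz":0,"spin":0},{"dx":0,"dy":0,"dz":0,"spin":0}]' 0; python3 go.py 432.2 214.6 80 0.186
```

```text
time: 3.48
tool_pos: [431.9, 215.1, 2.5]
tcp_rot: [-3.134, 1.57, 0.196]
contact_force: [-0.8, 0.4, -0.3]
grip_width: 73.4
time: 3.98
tool_pos: [431.6, 215.0, 2.3]
tcp_rot: [2.059, 1.571, -0.895]
contact_force: [0.5, -0.2, 2.3]
grip_width: 55.7
t 3.98 tcp [431.6 215.    2.3] objyaw(jaw-90) 0.1879 F [ 0.5 -0.2  2.3] M [-0.23  0.03  0.05] grip 55.7 q [ 0.3   0.58  1.89 -0.    0.67  1.69] xaxis [ 1.e-04 -1.e-04 -1.e+00]
-> dx -7.77 dy 0.05 dz -0.05 spin 0.002  rows>= 1.9
```

```bash
python3 -m crank '[{"dx":-1,"dy":0,"dz":0,"spin":0},{"dx":-3,"dy":0,"dz":0,"spin":0},{"dx":-5,"dy":0,"dz":0,"spin":0},{"dx":-7,"dy":0,"dz":0,"spin":0},{"dx":-8,"dy":0,"dz":0,"spin":0},{"dx":-8,"dy":0,"dz":0,"spin":0}]' 0; python3 go.py 465.9 -5.3 80 -0.145
```

```text
time: 4.48
tool_pos: [432.6, 215.4, 84.4]
tcp_rot: [-3.019, 1.567, 0.31]
contact_force: [0.7, 0.2, -5.5]
grip_width: 55.7
t 4.48 tcp [432.6 215.4  84.4] objyaw(jaw-90) 0.1879 F [ 0.7  0.2 -5.5] M [ 0.06 -0.08  0.04] grip 55.7 q [0.3  0.44 1.83 0.   0.87 1.69] xaxis [ 0.0036  0.0011 -1.    ]
-> dx 0.43 dy 22.31 dz 0.85 spin 0.333  rows>= 5.4
```

```bash
python3 -m crank '[{"dx":0,"dy":2,"dz":0.1,"spin":0.03},{"dx":0,"dy":5,"dz":0.2,"spin":0.08},{"dx":0.2,"dy":8,"dz":0.3,"spin":0.13},{"dx":0.2,"dy":11,"dz":0.4,"spin":0.18},{"dx":0.3,"dy":14,"dz":0.5,"spin":0.23},{"dx":0.4,"dy":17,"dz":0.6,"spin":0.28},{"dx":0.4,"dy":20,"dz":0.7,"spin":0.31},{"dx":0.4,"dy":22,"dz":0.8,"spin":0.333},{"dx":0.4,"dy":22.3,"dz":0.85,"spin":0.333},{"dx":0.4,"dy":22.3,"dz":0.85,"spin":0.333},{"dx":0.4,"dy":22.3,"dz":0.85,"spin":0.333}]' 0; python3 go.py 465.9 -5.3 30 -0.145;python3 - <<'E'
from vis import *
cs=cap()
out=[]
for n in ("scene","top"):
    c=cs[n]; u,v=proj(c,[[480,0,30]])[0].astype(int)
    out.append(cv2.resize(c["frame"][v-45:v+45,u-45:u+45],None,fx=4.4,fy=4.4,interpolation=cv2.INTER_CUBIC))
cv2.imwrite("pics/g2.png",np.hstack(out))
E
```

```text
time: 5.4
tool_pos: [464.0, -5.2, 77.5]
tcp_rot: [-0.163, 1.569, 2.833]
contact_force: [-0.1, 0.9, -4.7]
grip_width: 55.3
t 5.40 tcp [464.   -5.2  77.5] objyaw(jaw-90) -0.1455 F [-0.1  0.9 -4.7] M [ 0.08 -0.03  0.01] grip 55.3 q [-0.18  0.42  1.88  0.    0.84  1.54] xaxis [-2.e-03  6.e-04 -1.e+00]
-> dx 4.75 dy -0.02 dz -0.20 spin -0.001  rows>= 1.1
```

View pics/g2.png

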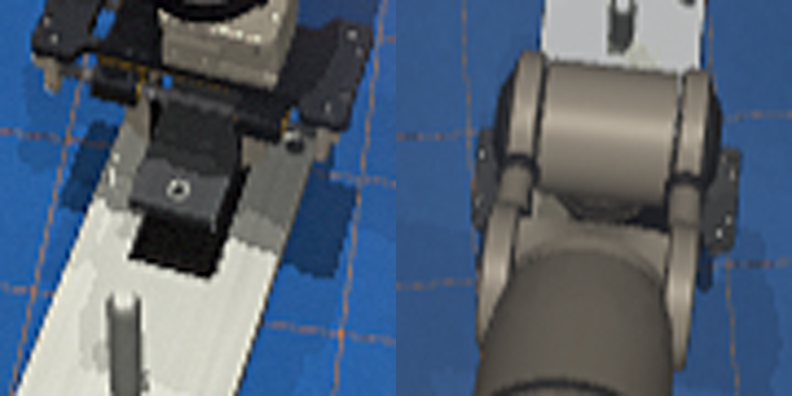

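```bash
python3 -m crank '[{"dx":1.5,"dy":0,"dz":-0.1,"spin":0},{"dx":3,"dy":0,"dz":-0.1,"spin":0},{"dx":4,"dy":0,"dz":-0.15,"spin":0},{"dx":4.7,"dy":0,"dz":-0.15,"spin":0},{"dx":4.9,"dy":0,"dz":-0.15,"spin":0},{"dx":4.9,"dy":0,"dz":-0.15,"spin":0},{"dx":4.9,"dy":0,"dz":-0.15,"spin":0},{"dx":4.9,"dy":0,"dz":-0.15,"spin":0}]' 0; python3 go.py 465.9 -5.3 21.2 -0.145
```

```text
time: 6.17
tool_pos: [466.8, -5.8, 29.8]
tcp_rot: [3.045, 1.569, -0.242]
contact_force: [0.9, -0.7, -5.5]
grip_width: 55.5
t 6.17 tcp [466.8  -5.8  29.8] objyaw(jaw-90) -0.1448 F [ 0.9 -0.7 -5.5] M [ 0.05 -0.01  0.03] grip 55.5 q [-0.18  0.51  1.92 -0.    0.71  1.54] xaxis [ 1.3e-03 -3.0e-04 -1.0e+00]
-> dx 0.86 dy -0.03 dz 0.10 spin 0.000  rows>= 0.2
```

```bash
python3 -m crank '[{"dx":0.3,"dy":-0.03,"dz":0.08,"spin":0},{"dx":0.5,"dy":-0.03,"dz":0.08,"spin":0},{"dx":0.6,"dy":-0.03,"dz":0.08,"spin":0},{"dx":0.7,"dy":-0.03,"dz":0.08,"spin":0},{"dx":0.7,"dy":-0.03,"dz":0.08,"spin":0},{"dx":0.7,"dy":-0.03,"dz":0.08,"spin":0}]' 0; python3 go.py 465.9 -5.3 21.2 -0.145
```

```text
time: 6.67
tool_pos: [465.6, -5.5, 22.2]
tcp_rot: [0.835, 1.571, -2.451]
contact_force: [-0.0, -0.5, -5.6]
grip_width: 55.9
t 6.67 tcp [465.6  -5.5  22.2] objyaw(jaw-90) -0.1452 F [-0.  -0.5 -5.6] M [ 0.08 -0.03 -0.02] grip 55.9 q [-0.18  0.52  1.93 -0.    0.69  1.54] xaxis [-1.e-04 -1.e-04 -1.e+00]
-> dx 0.10 dy -0.02 dz -0.03 spin -0.000  rows>= 0.0
```

```bash
python3 -m crank '[{"dx":0.06,"dy":0,"dz":0,"spin":0},{"dx":0.12,"dy":0,"dz":0,"spin":0},{"dx":0.12,"dy":0,"dz":0,"spin":0},{"dx":0.12,"dy":0,"dz":0,"spin":0}]' 0;python3 -m crank '[{"dx":0,"dy":0,"dz":0,"spin":0},{"dx":0,"dy":0,"dz":0,"spin":0},{"dx":0,"dy":0,"dz":0,"spin":0},{"dx":0,"dy":0,"dz":0,"spin":0},{"dx":-2,"dy":0,"dz":0,"spin":0},{"dx":-5,"dy":0,"dz":0,"spin":0},{"dx":-9,"dy":0,"dz":0,"spin":0},{"dx":-12,"dy":0,"dz":0,"spin":0},{"dx":-12,"dy":0,"dz":0,"spin":0}]' 76; python3 go.py 607.2 211.4 130 -0.074 607.2 211.4 60 -0.074
```

```text
time: 7.0
tool_pos: [465.8, -5.5, 21.3]
tcp_rot: [2.864, 1.57, -0.422]
contact_force: [-1.3, 0.5, 0.9]
grip_width: 55.4
time: 7.75
tool_pos: [469.1, -6.0, 146.7]
tcp_rot: [3.108, 1.559, -0.179]
contact_force: [0.9, -0.4, 0.5]
grip_width: 69.5
t 7.75 tcp [469.1  -6.  146.7] objyaw(jaw-90) -0.1451 F [ 0.9 -0.4  0.5] M [ 0.05 -0.07  0.01] grip 69.5 q [-0.18  0.32  1.8  -0.    1.01  1.54] xaxis [ 0.0111 -0.002  -0.9999]
-> dx 1.78 dy -23.51 dz -10.50 spin -0.071  rows>= 6.2
-> dx 8.78 dy -23.51 dz -10.42 spin -0.071  rows>= 6.5
```

```bash
python3 -m crank '[{"dx":1,"dy":-23.5,"dz":-10.5,"spin":-0.071},{"dx":1,"dy":-23.5,"dz":-10.5,"spin":-0.071},{"dx":1,"dy":-23.5,"dz":-10.5,"spin":-0.071},{"dx":1,"dy":-23.5,"dz":-10.5,"spin":-0.071},{"dx":1,"dy":-23.5,"dz":-10.5,"spin":-0.071},{"dx":1.5,"dy":-23.5,"dz":-10.5,"spin":-0.071},{"dx":3.5,"dy":-23.5,"dz":-10.5,"spin":-0.071},{"dx":6,"dy":-23.5,"dz":-10.5,"spin":-0.071},{"dx":8.5,"dy":-23.5,"dz":-10.5,"spin":-0.071},{"dx":10,"dy":-23.5,"dz":-10.5,"spin":-0.071},{"dx":10,"dy":-23.5,"dz":-10.5,"spin":-0.071},{"dx":10,"dy":-23.5,"dz":-10.5,"spin":-0.071},{"dx":10,"dy":-23.5,"dz":-10.5,"spin":-0.071}]' 80;python3 - <<'E'
from vis import *
cs=cap()
out=[]
for n in ("scene","top"):
    c=cs[n]; u,v=proj(c,[[490,0,30]])[0].astype(int)
    out.append(cv2.resize(c["frame"][v-45:v+45,u-45:u+45],None,fx=4.4,fy=4.4,interpolation=cv2.INTER_CUBIC))
cv2.imwrite("pics/g3.png",np.hstack(out))
print(fit([cs["scene"],cs["top"]],"foot",(530.2,-14.8),-.146), fit([cs["top"]],"foot",(530.2,-14.8),-.146))
E
python3 go.py 607.2 211.4 2.5 -0.074
```

```text
time: 8.83
tool_pos: [604.3, 212.0, 42.0]
tcp_rot: [-2.878, 1.569, 0.19]
contact_force: [0.4, -0.3, 0.8]
grip_width: 73.5
[ 5.30153686e+02 -1.47912945e+01 -1.46467743e-01  2.84114868e+02] [ 5.30495310e+02 -1.51858498e+01 -1.46455435e-01  7.11507721e+01]
t 8.93 tcp [604.6 212.   42.7] objyaw(jaw-90) -0.0743 F [ 0.9  0.7 -0.1] M [ 0.01 -0.    0.01] grip 73.5 q [ 0.22  0.73  1.4  -0.    1.01  1.86] xaxis [ 3.e-03  6.e-04 -1.e+00]
-> dx 4.02 dy 0.05 dz -0.25 spin -0.000  rows>= 1.0
```

View pics/g3.png

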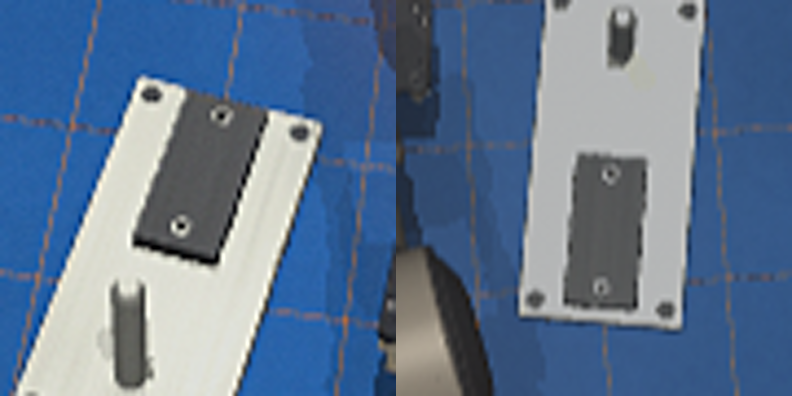

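```bash
cat > pile.py <<'E'
import vis; from vis import *
import pickle,sys
np.set_printoptions(precision=3,suppress=True)
def alphaL(c,roi):
    u0,v0,w,h=roi; f=c["frame"].astype(np.float32).mean(2)[v0:v0+h,u0:u0+w]
    bg=np.percentile(f,85); lo=np.percentile(f,25); return np.clip((bg-f)/(bg-lo),-.1,1.1)
def fitpile(cs,z0,z1,xy=(465.9,-5.3),th=-.146):
    vis.M["pile"]=([box(-60,60,-28,28,z0,z1)],None)
    a=vis.alpha; vis.alpha=alphaL
    r=fit(cs,"pile",xy,th,0,4); vis.alpha=a; return r
if __name__=="__main__":
    n=int(sys.argv[1]); c0=pickle.load(open("c0.pkl","rb"))
    for nm in (["scene","top"],["scene"],["top"]): print("pad",nm,fitpile([c0[i] for i in nm],16,19))
    cs=cap()
    for nm in (["scene","top"],["scene"],["top"]): print("pile",nm,fitpile([cs[i] for i in nm],19+12*(n-1),19+12*n) if 0 else fitpile([cs[i] for i in nm],16,19+12*n))
E
python3 pile.py 1
```

```text
pad ['scene', 'top'] [465.816  -5.412  -0.146 121.777]
pad ['scene'] [465.604  -5.168  -0.146  95.486]
pad ['top'] [466.055  -5.634  -0.147  25.505]
pile ['scene', 'top'] [465.692  -4.79   -0.146 169.918]
pile ['scene'] [465.455  -4.625  -0.144 130.68 ]
pile ['top'] [465.794  -5.298  -0.146  38.056]
```

```bash
python3 -m crank '[{"dx":1.5,"dy":0,"dz":-0.2,"spin":0},{"dx":3,"dy":0,"dz":-0.25,"spin":0},{"dx":3.7,"dy":0,"dz":-0.25,"spin":0},{"dx":4,"dy":0,"dz":-0.25,"spin":0},{"dx":4,"dy":0,"dz":-0.25,"spin":0},{"dx":4,"dy":0,"dz":-0.25,"spin":0}]' 80;python3 go.py 607.2 211.4 2.5 -0.074
```

```text
time: 9.53
tool_pos: [606.4, 211.8, 1.7]
tcp_rot: [-2.914, 1.57, 0.153]
contact_force: [-0.1, 0.1, -0.3]
grip_width: 73.3
t 9.53 tcp [606.4 211.8   1.7] objyaw(jaw-90) -0.0742 F [-0.1  0.1 -0.3] M [ 0.05  0.03 -0.03] grip 73.3 q [ 0.22  0.79  1.41 -0.    0.94  1.86] xaxis [ 1.e-03  2.e-04 -1.e+00]
-> dx -0.08 dy 0.03 dz -0.08 spin -0.000  rows>= 0.0
```

```bash
python3 -m crank '[{"dx":-0.1,"dy":0.03,"dz":-0.08,"spin":0},{"dx":-0.1,"dy":0.03,"dz":-0.08,"spin":0},{"dx":-0.1,"dy":0.03,"dz":-0.08,"spin":0},{"dx":-0.1,"dy":0.03,"dz":-0.08,"spin":0},{"dx":-0.1,"dy":0.03,"dz":-0.08,"spin":0},{"dx":-0.1,"dy":0.03,"dz":-0.08,"spin":0}]' 0;python3 go.py 607.2 211.4 2.5 -0.074;  python3 -m crank '[{"dx":-1,"dy":0,"dz":0,"spin":0},{"dx":-3,"dy":0,"dz":0,"spin":0},{"dx":-5,"dy":0,"dz":0,"spin":0},{"dx":-7,"dy":0,"dz":0,"spin":0},{"dx":-9,"dy":0,"dz":0,"spin":0},{"dx":-9,"dy":0,"dz":0,"spin":0}]' 0; python3 go.py 465.8 -5.7 80 -0.146
```

```text
time: 10.03
tool_pos: [607.1, 211.3, 2.5]
tcp_rot: [-3.139, 1.57, -0.071]
contact_force: [-0.5, 0.2, 4.6]
grip_width: 56.0
t 10.03 tcp [607.1 211.3   2.5] objyaw(jaw-90) -0.0742 F [-0.5  0.2  4.6] M [-0.15  0.11 -0.01] grip 56.0 q [ 0.22  0.79  1.41 -0.    0.94  1.86] xaxis [ 8.e-04 -1.e-04 -1.e+00]
-> dx -0.00 dy -0.01 dz -0.01 spin -0.000  rows>= 0.0
time: 10.53
tool_pos: [608.6, 211.9, 96.0]
tcp_rot: [-2.836, 1.565, 0.231]
contact_force: [1.0, -0.4, -4.9]
grip_width: 55.8
t 10.53 tcp [608.6 211.9  96. ] objyaw(jaw-90) -0.0741 F [ 1.  -0.4 -4.9] M [ 0.09 -0.15  0.  ] grip 55.8 q [0.22 0.67 1.34 0.   1.12 1.86] xaxis [ 0.006   0.0014 -1.    ]
-> dx 1.48 dy 22.76 dz 12.64 spin 0.072  rows>= 6.3
```

```bash
python3 -m crank '[{"dx":0,"dy":2,"dz":1.1,"spin":0.01},{"dx":0,"dy":5,"dz":2.8,"spin":0.02},{"dx":0.2,"dy":8,"dz":4.4,"spin":0.03},{"dx":0.5,"dy":11,"dz":6.1,"spin":0.04},{"dx":0.8,"dy":14,"dz":7.8,"spin":0.05},{"dx":1.1,"dy":17,"dz":9.4,"spin":0.06},{"dx":1.5,"dy":20,"dz":11.1,"spin":0.07},{"dx":2,"dy":22,"dz":12.2,"spin":0.072},{"dx":2,"dy":22.7,"dz":12.6,"spin":0.072},{"dx":2,"dy":22.75,"dz":12.65,"spin":0.072},{"dx":2,"dy":22.75,"dz":12.65,"spin":0.072},{"dx":2,"dy":22.75,"dz":12.65,"spin":0.072}]' 0; python3 go.py 465.8 -5.7 36.5 -0.146
```

```text
time: 11.53
tool_pos: [464.5, -5.5, 71.9]
tcp_rot: [-2.807, 1.57, 0.189]
contact_force: [1.2, -0.1, -5.5]
grip_width: 55.6
t 11.53 tcp [464.5  -5.5  71.9] objyaw(jaw-90) -0.1458 F [ 1.2 -0.1 -5.5] M [ 0.08  0.01 -0.01] grip 55.6 q [-0.18  0.43  1.89  0.    0.82  1.54] xaxis [ 7.e-04  1.e-04 -1.e+00]
-> dx 3.54 dy -0.00 dz -0.13 spin 0.000  rows>= 0.9
```

```bash
python3 -m crank '[{"dx":1,"dy":0,"dz":-0.1,"spin":0},{"dx":2,"dy":0,"dz":-0.1,"spin":0},{"dx":3,"dy":0,"dz":-0.1,"spin":0},{"dx":3.4,"dy":0,"dz":-0.12,"spin":0},{"dx":3.5,"dy":0,"dz":-0.12,"spin":0},{"dx":3.5,"dy":0,"dz":-0.12,"spin":0},{"dx":3.5,"dy":0,"dz":-0.12,"spin":0}]' 0; python3 go.py 465.8 -5.7 33.2 -0.146
```

```text
time: 12.12
tool_pos: [465.4, -6.1, 37.2]
tcp_rot: [3.018, 1.57, -0.27]
contact_force: [0.0, 0.5, -5.6]
grip_width: 55.8
t 12.12 tcp [465.4  -6.1  37.2] objyaw(jaw-90) -0.1457 F [ 0.   0.5 -5.6] M [0.05 0.02 0.02] grip 55.8 q [-0.18  0.49  1.92 -0.    0.73  1.54] xaxis [ 6.e-04 -2.e-04 -1.e+00]
-> dx 0.40 dy -0.05 dz -0.04 spin 0.000  rows>= 0.1
```

```bash
python3 -m crank '[{"dx":0.15,"dy":-0.03,"dz":-0.03,"spin":0},{"dx":0.25,"dy":-0.03,"dz":-0.03,"spin":0},{"dx":0.35,"dy":-0.03,"dz":-0.03,"spin":0},{"dx":0.4,"dy":-0.03,"dz":-0.03,"spin":0},{"dx":0.4,"dy":-0.03,"dz":-0.03,"spin":0},{"dx":0.4,"dy":-0.03,"dz":-0.03,"spin":0}]' 0; python3 go.py 465.8 -5.7 33.2 -0.146
```

```text
time: 12.62
tool_pos: [465.5, -6.1, 33.4]
tcp_rot: [2.986, 1.57, -0.302]
contact_force: [-1.6, 0.5, 2.9]
grip_width: 55.5
t 12.62 tcp [465.5  -6.1  33.4] objyaw(jaw-90) -0.1463 F [-1.6  0.5  2.9] M [ 0.05  0.33 -0.01] grip 55.5 q [-0.18  0.5   1.92 -0.    0.72  1.54] xaxis [ 6.e-04 -2.e-04 -1.e+00]
-> dx 0.02 dy -0.05 dz -0.03 spin -0.000  rows>= 0.0
```

Contact; release and rise, then head to plate d.

```bash
python3 -m crank '[{"dx":0,"dy":0,"dz":0,"spin":0},{"dx":0,"dy":0,"dz":0,"spin":0},{"dx":0,"dy":0,"dz":0,"spin":0},{"dx":0,"dy":0,"dz":0,"spin":0},{"dx":-2,"dy":0,"dz":0,"spin":0},{"dx":-5,"dy":0,"dz":0,"spin":0},{"dx":-9,"dy":0,"dz":0,"spin":0},{"dx":-12,"dy":0,"dz":0,"spin":0},{"dx":-12,"dy":0,"dz":0,"spin":0}]' 76; python3 go.py 606.2 321.3 140 -0.173
```

```text
time: 13.37
tool_pos: [468.7, -6.6, 158.7]
tcp_rot: [3.104, 1.559, -0.184]
contact_force: [0.7, -0.1, 1.3]
grip_width: 69.6
t 13.37 tcp [468.7  -6.6 158.7] objyaw(jaw-90) -0.1461 F [ 0.7 -0.1  1.3] M [ 0.06 -0.08  0.  ] grip 69.6 q [-0.18  0.31  1.78 -0.    1.04  1.54] xaxis [ 0.0111 -0.0021 -0.9999]
-> dx 1.95 dy -34.44 dz -8.81 spin 0.027  rows>= 8.5
```

```bash
python3 -m crank '[{"dx":0,"dy":-34.4,"dz":-8.8,"spin":0.027},{"dx":0,"dy":-34.4,"dz":-8.8,"spin":0.027},{"dx":0,"dy":-34.4,"dz":-8.8,"spin":0.027},{"dx":0,"dy":-34.4,"dz":-8.8,"spin":0.027},{"dx":1,"dy":-34.4,"dz":-8.8,"spin":0.027},{"dx":1,"dy":-34.4,"dz":-8.8,"spin":0.027},{"dx":1,"dy":-34.4,"dz":-8.8,"spin":0.027},{"dx":1.5,"dy":-34.4,"dz":-8.8,"spin":0.027},{"dx":3.5,"dy":-34.4,"dz":-8.8,"spin":0.027},{"dx":6,"dy":-34.4,"dz":-8.8,"spin":0.027},{"dx":9,"dy":-34.4,"dz":-8.8,"spin":0.027},{"dx":12,"dy":-34.4,"dz":-8.8,"spin":0.027},{"dx":12,"dy":-34.4,"dz":-8.8,"spin":0.027},{"dx":12,"dy":-34.4,"dz":-8.8,"spin":0.027},{"dx":12,"dy":-34.4,"dz":-8.8,"spin":0.027}]' 80;python3 pile.py 2;python3 go.py 606.2 321.3 2.5 -0.173;python3 - <<'E'
from vis import *
cs=cap()
cv2.imwrite("pics/g4.png",np.hstack([cs["scene"]["frame"][100:300,80:480],cs["top"]["frame"][100:300,160:560]]))
E
```

```text
time: 14.62
tool_pos: [603.5, 321.7, 34.4]
tcp_rot: [-2.641, 1.569, 0.327]
contact_force: [-0.8, 0.1, 0.9]
grip_width: 73.6
pad ['scene', 'top'] [465.816  -5.412  -0.146 121.777]
pad ['scene'] [465.604  -5.168  -0.146  95.486]
pad ['top'] [466.055  -5.634  -0.147  25.505]
pile ['scene', 'top'] [465.378  -5.005  -0.147 195.314]
pile ['scene'] [465.124  -4.782  -0.148 156.941]
pile ['top'] [465.718  -5.341  -0.148  37.227]
t 14.72 tcp [604.  321.9  35.6] objyaw(jaw-90) -0.1735 F [-0.2 -0.4  0.1] M [ 0.01  0.03 -0.06] grip 73.3 q [ 0.38  0.81  1.25 -0.    1.08  2.12] xaxis [ 0.0041  0.0016 -1.    ]
-> dx 3.31 dy 0.02 dz -0.21 spin -0.000  rows>= 0.8
```

View pics/g4.png

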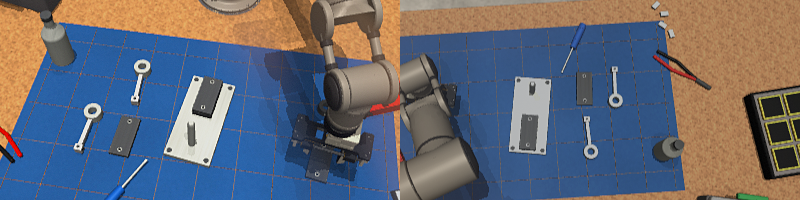

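```bash
python3 -m crank '[{"dx":1.5,"dy":0,"dz":-0.2,"spin":0},{"dx":2.6,"dy":0,"dz":-0.2,"spin":0},{"dx":3.2,"dy":0,"dz":-0.2,"spin":0},{"dx":3.3,"dy":0,"dz":-0.2,"spin":0},{"dx":3.3,"dy":0,"dz":-0.2,"spin":0},{"dx":3.3,"dy":0,"dz":-0.2,"spin":0}]' 80;python3 go.py 606.2 321.3 2.5 -0.173
```

```text
time: 15.32
tool_pos: [603.8, 320.6, 0.3]
tcp_rot: [0.712, 1.569, -2.602]
contact_force: [-4.5, -3.3, 10.0]
grip_width: 73.2
t 15.32 tcp [6.038e+02 3.206e+02 3.000e-01] objyaw(jaw-90) -0.1730 F [-4.5 -3.3 10. ] M [-0.24  0.77  0.09] grip 73.2 q [ 0.38  0.85  1.27 -0.    1.02  2.12] xaxis [-0.0016 -0.001  -1.    ]
-> dx -0.22 dy -0.11 dz -0.23 spin -0.000  rows>= 0.1
```

```bash
python3 -m crank '[{"dx":-0.25,"dy":-0.05,"dz":-0.15,"spin":0},{"dx":-0.25,"dy":-0.05,"dz":-0.15,"spin":0},{"dx":-0.25,"dy":-0.05,"dz":-0.15,"spin":0}]' 80;python3 go.py 606.2 321.3 2.5 -0.173
```

```text
time: 15.57
tool_pos: [605.8, 321.2, 1.7]
tcp_rot: [0.653, 1.57, -2.662]
contact_force: [-0.3, 0.2, -0.2]
grip_width: 73.5
t 15.57 tcp [605.8 321.2   1.7] objyaw(jaw-90) -0.1732 F [-0.3  0.2 -0.2] M [0.03 0.05 0.04] grip 73.5 q [ 0.38  0.85  1.26 -0.    1.03  2.12] xaxis [-6.e-04 -3.e-04 -1.e+00]
-> dx -0.08 dy -0.01 dz -0.03 spin -0.000  rows>= 0.0
```

```bash
python3 -m crank '[{"dx":-0.08,"dy":0,"dz":-0.03,"spin":0},{"dx":-0.08,"dy":0,"dz":-0.03,"spin":0},{"dx":-0.08,"dy":0,"dz":-0.03,"spin":0},{"dx":-0.08,"dy":0,"dz":-0.03,"spin":0},{"dx":-0.08,"dy":0,"dz":-0.03,"spin":0},{"dx":-0.08,"dy":0,"dz":-0.03,"spin":0}]' 0;python3 go.py 606.2 321.3 2.5 -0.173;  python3 -m crank '[{"dx":-1,"dy":0,"dz":0,"spin":0},{"dx":-3,"dy":0,"dz":0,"spin":0},{"dx":-5,"dy":0,"dz":0,"spin":0},{"dx":-7,"dy":0,"dz":0,"spin":0},{"dx":-9,"dy":0,"dz":0,"spin":0},{"dx":-9,"dy":0,"dz":0,"spin":0}]' 0; python3 go.py 466 -5.8 80 -0.146
```

```text
time: 16.07
tool_pos: [606.2, 321.2, 3.0]
tcp_rot: [0.858, 1.57, -2.457]
contact_force: [1.0, 0.0, -2.8]
grip_width: 55.8
t 16.07 tcp [606.2 321.2   3. ] objyaw(jaw-90) -0.1732 F [ 1.   0.  -2.8] M [ 0.1  -0.09 -0.03] grip 55.8 q [ 0.38  0.85  1.26 -0.    1.03  2.12] xaxis [-3.e-04 -2.e-04 -1.e+00]
-> dx 0.05 dy -0.01 dz 0.00 spin -0.000  rows>= 0.0
time: 16.57
tool_pos: [608.2, 322.1, 98.0]
tcp_rot: [-2.603, 1.564, 0.366]
contact_force: [1.2, 0.8, -5.1]
grip_width: 55.7
t 16.57 tcp [608.2 322.1  98. ] objyaw(jaw-90) -0.1731 F [ 1.2  0.8 -5.1] M [ 0.09 -0.14 -0.  ] grip 55.7 q [ 0.38  0.75  1.19 -0.    1.2   2.12] xaxis [ 0.0066  0.0025 -1.    ]
-> dx 1.63 dy 34.76 dz 8.37 spin -0.027  rows>= 8.6
```

```bash
python3 -m crank '[{"dx":0,"dy":2,"dz":0.5,"spin":0},{"dx":0,"dy":5,"dz":1.2,"spin":0},{"dx":0,"dy":8.5,"dz":2,"spin":-0.01},{"dx":0,"dy":12,"dz":2.9,"spin":-0.01},{"dx":0,"dy":15.5,"dz":3.7,"spin":-0.01},{"dx":0.5,"dy":19,"dz":4.6,"spin":-0.02},{"dx":0.8,"dy":22.5,"dz":5.4,"spin":-0.02},{"dx":1,"dy":26,"dz":6.3,"spin":-0.02},{"dx":1.2,"dy":29.5,"dz":7.1,"spin":-0.027},{"dx":1.6,"dy":32.5,"dz":7.8,"spin":-0.027},{"dx":1.9,"dy":34.4,"dz":8.3,"spin":-0.027},{"dx":1.9,"dy":34.75,"dz":8.37,"spin":-0.027},{"dx":1.9,"dy":34.75,"dz":8.37,"spin":-0.027},{"dx":1.9,"dy":34.75,"dz":8.37,"spin":-0.027}]' 0; python3 go.py 466 -5.8 49 -0.146
```

```text
time: 17.73
tool_pos: [464.1, -6.4, 74.1]
tcp_rot: [-1.176, 1.571, 1.818]
contact_force: [0.6, 0.0, -6.1]
grip_width: 55.4
t 17.73 tcp [464.1  -6.4  74.1] objyaw(jaw-90) -0.1470 F [ 0.6  0.  -6.1] M [ 0.09  0.   -0.01] grip 55.4 q [-0.18  0.43  1.89  0.    0.83  1.54] xaxis [-1.e-04  3.e-04 -1.e+00]
-> dx 2.51 dy -0.09 dz -0.18 spin -0.001  rows>= 0.6
```

```bash
python3 -m crank '[{"dx":0.8,"dy":-0.05,"dz":-0.1,"spin":-0.001},{"dx":1.6,"dy":-0.05,"dz":-0.15,"spin":-0.001},{"dx":2.2,"dy":-0.05,"dz":-0.15,"spin":-0.001},{"dx":2.4,"dy":-0.05,"dz":-0.15,"spin":-0.001},{"dx":2.4,"dy":-0.05,"dz":-0.15,"spin":-0.001},{"dx":2.4,"dy":-0.05,"dz":-0.15,"spin":-0.001},{"dx":2.4,"dy":-0.05,"dz":-0.15,"spin":-0.001},{"dx":2.4,"dy":-0.05,"dz":-0.15,"spin":-0.001}]' 0; python3 go.py 466 -5.8 45.7 -0.146
```

```text
time: 18.4
tool_pos: [465.8, -6.4, 50.6]
tcp_rot: [2.971, 1.57, -0.315]
contact_force: [-0.0, 0.2, -6.2]
grip_width: 55.4
t 18.40 tcp [465.8  -6.4  50.6] objyaw(jaw-90) -0.1451 F [-0.   0.2 -6.2] M [-0.   -0.02 -0.03] grip 55.4 q [-0.18  0.47  1.9  -0.    0.77  1.54] xaxis [ 7.e-04 -2.e-04 -1.e+00]
-> dx 0.49 dy -0.06 dz -0.01 spin 0.001  rows>= 0.1
```

```bash
python3 -m crank '[{"dx":0.15,"dy":-0.05,"dz":0,"spin":0},{"dx":0.3,"dy":-0.05,"dz":0,"spin":0},{"dx":0.4,"dy":-0.05,"dz":0,"spin":0},{"dx":0.48,"dy":-0.05,"dz":0,"spin":0},{"dx":0.48,"dy":-0.05,"dz":0,"spin":0},{"dx":0.48,"dy":-0.05,"dz":0,"spin":0}]' 0; python3 go.py 466 -5.8 45.7 -0.146
```

```text
time: 18.9
tool_pos: [465.6, -5.9, 45.9]
tcp_rot: [2.485, 1.571, -0.801]
contact_force: [-2.3, 0.6, 1.8]
grip_width: 55.5
t 18.90 tcp [465.6  -5.9  45.9] objyaw(jaw-90) -0.1452 F [-2.3  0.6  1.8] M [ 0.11  0.44 -0.04] grip 55.5 q [-0.18  0.48  1.91 -0.    0.75  1.54] xaxis [ 2.e-04 -2.e-04 -1.e+00]
-> dx 0.02 dy -0.01 dz -0.04 spin 0.001  rows>= 0.0
```

```bash
python3 -m crank '[{"dx":0,"dy":0,"dz":0,"spin":0},{"dx":0,"dy":0,"dz":0,"spin":0},{"dx":0,"dy":0,"dz":0,"spin":0},{"dx":0,"dy":0,"dz":0,"spin":0},{"dx":-2,"dy":0,"dz":0,"spin":0},{"dx":-5,"dy":0,"dz":0,"spin":0},{"dx":-9,"dy":0,"dz":0,"spin":0},{"dx":-12,"dy":0,"dz":0,"spin":0},{"dx":-12,"dy":0,"dz":0,"spin":0}]' 76; python3 go.py 614.5 -214.2 160 -0.066
```

```text
time: 19.65
tool_pos: [469.1, -6.4, 171.3]
tcp_rot: [3.107, 1.559, -0.179]
contact_force: [0.9, -0.1, 0.2]
grip_width: 69.8
t 19.65 tcp [469.1  -6.4 171.3] objyaw(jaw-90) -0.1451 F [ 0.9 -0.1  0.2] M [ 0.12 -0.    0.  ] grip 69.8 q [-0.18  0.29  1.77 -0.    1.07  1.54] xaxis [ 0.0115 -0.0021 -0.9999]
-> dx 1.34 dy 18.46 dz -17.38 spin -0.079  rows>= 6.1
```

```bash
python3 -m crank '[{"dx":0,"dy":18.5,"dz":-17.4,"spin":-0.079},{"dx":0,"dy":18.5,"dz":-17.4,"spin":-0.079},{"dx":0,"dy":18.5,"dz":-17.4,"spin":-0.079},{"dx":0,"dy":18.5,"dz":-17.4,"spin":-0.079},{"dx":0,"dy":18.5,"dz":-17.4,"spin":-0.079},{"dx":0,"dy":18.5,"dz":-17.4,"spin":-0.079},{"dx":2,"dy":18.5,"dz":-17.4,"spin":-0.079},{"dx":5,"dy":18.5,"dz":-17.4,"spin":-0.079},{"dx":8,"dy":18.5,"dz":-17.4,"spin":-0.079},{"dx":11,"dy":18.5,"dz":-17.4,"spin":-0.079},{"dx":13,"dy":18.5,"dz":-17.4,"spin":-0.079},{"dx":13,"dy":18.5,"dz":-17.4,"spin":-0.079},{"dx":13,"dy":18.5,"dz":-17.4,"spin":-0.079},{"dx":13,"dy":18.5,"dz":-17.4,"spin":-0.079}]' 80;python3 pile.py 3;python3 go.py 614.5 -214.2 3 -0.066
```

```text
time: 20.82
tool_pos: [611.9, -214.5, 36.8]
tcp_rot: [2.72, 1.569, -0.487]
contact_force: [0.2, -0.1, 0.5]
grip_width: 73.5
pad ['scene', 'top'] [465.816  -5.412  -0.146 121.777]
pad ['scene'] [465.604  -5.168  -0.146  95.486]
pad ['top'] [466.055  -5.634  -0.147  25.505]
pile ['scene', 'top'] [448.971  -2.059  -0.151 508.293]
pile ['scene'] [464.81   -4.26   -0.154 194.498]
pile ['top'] [392.129  25.841  -0.336 224.585]
t 20.92 tcp [ 612.2 -214.6   37.6] objyaw(jaw-90) -0.0661 F [-0.2  0.6  0. ] M [-0.   -0.01  0.04] grip 73.7 q [-0.46  0.75  1.37 -0.    1.02  1.18] xaxis [ 0.0034 -0.0017 -1.    ]
-> dx 3.46 dy -0.06 dz -0.21 spin -0.000  rows>= 0.8
```

```bash
python3 -m crank '[{"dx":1.5,"dy":-0.05,"dz":-0.2,"spin":0},{"dx":2.6,"dy":-0.05,"dz":-0.2,"spin":0},{"dx":3.1,"dy":-0.05,"dz":-0.2,"spin":0},{"dx":3.2,"dy":-0.05,"dz":-0.2,"spin":0},{"dx":3.2,"dy":-0.05,"dz":-0.2,"spin":0},{"dx":3.2,"dy":-0.05,"dz":-0.2,"spin":0}]' 80;python3 go.py 614.5 -214.2 2.7 -0.066
```

```text
time: 21.42
tool_pos: [613.3, -213.9, 4.0]
tcp_rot: [2.657, 1.57, -0.551]
contact_force: [-0.6, -0.1, 0.4]
grip_width: 73.3
t 21.42 tcp [ 613.3 -213.9    4. ] objyaw(jaw-90) -0.0662 F [-0.6 -0.1  0.4] M [-0.01  0.02 -0.01] grip 73.3 q [-0.45  0.79  1.39 -0.    0.96  1.18] xaxis [ 6.e-04 -4.e-04 -1.e+00]
-> dx 0.13 dy 0.02 dz -0.12 spin -0.000  rows>= 0.0
```

```bash
python3 -m crank '[{"dx":0.1,"dy":0.03,"dz":-0.12,"spin":0},{"dx":0.1,"dy":0.03,"dz":-0.12,"spin":0},{"dx":0.1,"dy":0.03,"dz":-0.12,"spin":0},{"dx":0.1,"dy":0.03,"dz":-0.12,"spin":0},{"dx":0.1,"dy":0.03,"dz":-0.12,"spin":0},{"dx":0.1,"dy":0.03,"dz":-0.12,"spin":0}]' 0;python3 go.py 614.5 -214.2 2.7 -0.066;  python3 -m crank '[{"dx":-1,"dy":0,"dz":0,"spin":0},{"dx":-3,"dy":0,"dz":0,"spin":0},{"dx":-5,"dy":0,"dz":0,"spin":0},{"dx":-7,"dy":0,"dz":0,"spin":0},{"dx":-9,"dy":0,"dz":0,"spin":0},{"dx":-9,"dy":0,"dz":0,"spin":0}]' 0; python3 go.py 466 -5.8 85 -0.146
```

```text
time: 21.92
tool_pos: [614.4, -214.4, 2.9]
tcp_rot: [2.489, 1.57, -0.719]
contact_force: [0.3, -1.4, 1.2]
grip_width: 55.4
t 21.92 tcp [ 614.4 -214.4    2.9] objyaw(jaw-90) -0.0662 F [ 0.3 -1.4  1.2] M [-0.19  0.03 -0.03] grip 55.4 q [-0.45  0.8   1.39 -0.    0.96  1.18] xaxis [ 7.e-04 -6.e-04 -1.e+00]
-> dx 0.02 dy -0.02 dz -0.01 spin -0.000  rows>= 0.0
time: 22.42
tool_pos: [615.9, -214.7, 96.7]
tcp_rot: [2.784, 1.565, -0.424]
contact_force: [2.1, -1.3, -4.4]
grip_width: 55.4
t 22.42 tcp [ 615.9 -214.7   96.7] objyaw(jaw-90) -0.0661 F [ 2.1 -1.3 -4.4] M [-0.04 -0.11 -0.05] grip 55.4 q [-0.45  0.68  1.32  0.    1.14  1.18] xaxis [ 0.0056 -0.0025 -1.    ]
-> dx 1.03 dy -19.85 dz 16.34 spin 0.080  rows>= 6.2
```

```bash
python3 -m crank '[{"dx":-0.5,"dy":-0.5,"dz":2,"spin":0},{"dx":-1,"dy":-1.5,"dz":5,"spin":0.01},{"dx":-1,"dy":-3.5,"dz":8,"spin":0.02},{"dx":-1,"dy":-6,"dz":11,"spin":0.03},{"dx":-1,"dy":-9,"dz":13,"spin":0.04},{"dx":-0.5,"dy":-12,"dz":14.5,"spin":0.05},{"dx":0,"dy":-15,"dz":15.5,"spin":0.06},{"dx":0.5,"dy":-17.5,"dz":16,"spin":0.07},{"dx":1,"dy":-19.3,"dz":16.3,"spin":0.08},{"dx":1,"dy":-19.8,"dz":16.35,"spin":0.08},{"dx":1,"dy":-19.85,"dz":16.35,"spin":0.08},{"dx":1,"dy":-19.85,"dz":16.35,"spin":0.08},{"dx":1,"dy":-19.85,"dz":16.35,"spin":0.08}]' 0; python3 go.py 466 -5.8 61 -0.146
```

```text
time: 23.5
tool_pos: [464.5, -6.0, 82.4]
tcp_rot: [2.318, 1.57, -0.97]
contact_force: [-0.1, -0.7, -5.5]
grip_width: 55.6
t 23.50 tcp [464.5  -6.   82.4] objyaw(jaw-90) -0.1467 F [-0.1 -0.7 -5.5] M [ 0.08 -0.01 -0.02] grip 55.6 q [-0.18  0.41  1.88 -0.    0.85  1.54] xaxis [ 3.e-04 -4.e-04 -1.e+00]
-> dx 2.14 dy -0.04 dz -0.14 spin -0.001  rows>= 0.5
```

```bash
python3 -m crank '[{"dx":0.8,"dy":-0.04,"dz":-0.1,"spin":-0.001},{"dx":1.5,"dy":-0.04,"dz":-0.15,"spin":-0.001},{"dx":2,"dy":-0.04,"dz":-0.15,"spin":-0.001},{"dx":2.1,"dy":-0.04,"dz":-0.15,"spin":-0.001},{"dx":2.1,"dy":-0.04,"dz":-0.15,"spin":-0.001},{"dx":2.1,"dy":-0.04,"dz":-0.15,"spin":-0.001},{"dx":2.1,"dy":-0.04,"dz":-0.15,"spin":-0.001}]' 0; python3 go.py 466 -5.8 57.6 -0.146
```

```text
time: 24.08
tool_pos: [465.9, -5.1, 61.6]
tcp_rot: [2.888, 1.57, -0.398]
contact_force: [0.5, 0.5, -6.5]
grip_width: 55.9
t 24.08 tcp [465.9  -5.1  61.6] objyaw(jaw-90) -0.1452 F [ 0.5  0.5 -6.5] M [-0.03  0.02 -0.  ] grip 55.9 q [-0.18  0.45  1.89 -0.    0.8   1.54] xaxis [ 4.e-04 -1.e-04 -1.e+00]
-> dx 0.40 dy 0.07 dz -0.02 spin 0.001  rows>= 0.1
```

```bash
python3 -m crank '[{"dx":0.15,"dy":0.05,"dz":-0.02,"spin":0.001},{"dx":0.25,"dy":0.05,"dz":-0.02,"spin":0.001},{"dx":0.35,"dy":0.05,"dz":-0.02,"spin":0.001},{"dx":0.4,"dy":0.05,"dz":-0.02,"spin":0.001},{"dx":0.4,"dy":0.05,"dz":-0.02,"spin":0.001},{"dx":0.4,"dy":0.05,"dz":-0.02,"spin":0.001}]' 0; python3 go.py 466 -5.8 57.6 -0.146
```

```text
time: 24.58
tool_pos: [465.9, -5.5, 57.8]
tcp_rot: [2.606, 1.57, -0.682]
contact_force: [-1.6, 1.1, -0.3]
grip_width: 55.4
t 24.58 tcp [465.9  -5.5  57.8] objyaw(jaw-90) -0.1461 F [-1.6  1.1 -0.3] M [ 0.01  0.33 -0.06] grip 55.4 q [-0.18  0.46  1.9  -0.    0.79  1.54] xaxis [ 3.e-04 -2.e-04 -1.e+00]
-> dx 0.02 dy 0.02 dz -0.02 spin -0.000  rows>= 0.0
```

```bash
python3 -m crank '[{"dx":0,"dy":0,"dz":0,"spin":0},{"dx":0,"dy":0,"dz":0,"spin":0},{"dx":0,"dy":0,"dz":0,"spin":0},{"dx":0,"dy":0,"dz":0,"spin":0},{"dx":-2,"dy":0,"dz":0,"spin":0},{"dx":-5,"dy":0,"dz":0,"spin":0},{"dx":-9,"dy":-2,"dz":0,"spin":0},{"dx":-11,"dy":-6,"dz":0,"spin":0},{"dx":-12,"dy":-10,"dz":0,"spin":0},{"dx":-12,"dy":-14,"dz":0,"spin":0},{"dx":-12,"dy":-20,"dz":0,"spin":0},{"dx":-12,"dy":-24,"dz":0,"spin":0},{"dx":-12,"dy":-28,"dz":0,"spin":0},{"dx":-12,"dy":-28,"dz":0,"spin":0},{"dx":-12,"dy":-28,"dz":0,"spin":0}]' 76; python3 pile.py 4; python3 - <<'E'
from vis import *
np.set_printoptions(precision=3,suppress=True)
cs=cap()
cv2.imwrite("pics/g5.png",np.hstack([cv2.resize(cs["scene"]["frame"][130:300,130:330],None,fx=2,fy=2,interpolation=cv2.INTER_CUBIC),cv2.resize(cs["top"]["frame"][120:290,250:450],None,fx=2,fy=2,interpolation=cv2.INTER_CUBIC)]))
for k,xy,th in(("arm",(610.9,-321.3),-.063),("arm",(437.2,-213),.039),("stand",(530.2,-14.8),-.146)):
  for n in (["scene","top"],["scene"],["top"]): print(k,n,fit([cs[i] for i in n],k,xy,th))
E
```

```text
time: 25.83
tool_pos: [506.5, 275.5, 177.1]
tcp_rot: [-1.891, 1.569, 1.109]
contact_force: [-0.3, -0.6, -0.9]
grip_width: 69.5
pad ['scene', 'top'] [465.816  -5.412  -0.146 121.777]
pad ['scene'] [465.604  -5.168  -0.146  95.486]
pad ['top'] [466.055  -5.634  -0.147  25.505]
pile ['scene', 'top'] [465.492  -4.403  -0.151 250.462]
pile ['scene'] [465.044  -4.084  -0.151 206.757]
pile ['top'] [465.577  -5.241  -0.145  39.993]
arm ['scene', 'top'] [ 610.886 -321.294   -0.063  109.39 ]
arm ['scene'] [ 610.804 -320.957   -0.063   70.676]
arm ['top'] [ 611.145 -321.809   -0.065   35.588]
arm ['scene', 'top'] [ 437.194 -212.991    0.039   70.321]
arm ['scene'] [ 437.116 -212.742    0.038   40.036]
arm ['top'] [ 437.483 -213.44     0.038   28.835]
stand ['scene', 'top'] [529.814 -14.728  -0.146 302.591]
stand ['scene'] [529.596 -14.473  -0.146 232.674]
stand ['top'] [530.671 -15.266  -0.146  64.55 ]
```

View pics/g5.png

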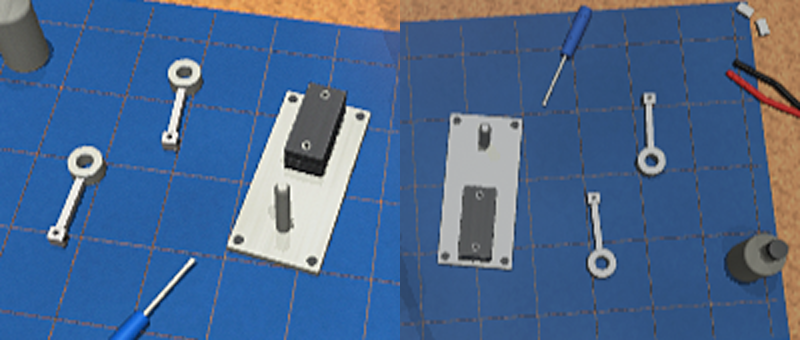

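```bash
python3 go.py 439.2 -213 150 0.039
```

```text
t 26.03 tcp [506.5 270.4 177.4] objyaw(jaw-90) -0.1469 F [-0.1  0.   1.2] M [ 0.04  0.01 -0.04] grip 69.5 q [ 0.36  0.47  1.46 -0.    1.21  2.08] xaxis [-5.e-04 -7.e-04 -1.e+00]
-> dx 2.77 dy 48.81 dz -0.42 spin -0.186  rows>= 11.7
```

```bash
python3 -m crank '[{"dx":0,"dy":12,"dz":0,"spin":0},{"dx":0,"dy":48.8,"dz":-0.4,"spin":-0.186},{"dx":0,"dy":48.8,"dz":-0.4,"spin":-0.186},{"dx":0,"dy":48.8,"dz":-0.4,"spin":-0.186},{"dx":0,"dy":48.8,"dz":-0.4,"spin":-0.186},{"dx":0,"dy":48.8,"dz":-0.4,"spin":-0.186},{"dx":0,"dy":48.8,"dz":-0.4,"spin":-0.186},{"dx":0,"dy":48.8,"dz":-0.4,"spin":-0.186},{"dx":0,"dy":48.8,"dz":-0.4,"spin":-0.186},{"dx":0,"dy":48.8,"dz":-0.4,"spin":-0.186},{"dx":2,"dy":48.8,"dz":-0.4,"spin":-0.186},{"dx":5,"dy":48.8,"dz":-0.4,"spin":-0.186},{"dx":9,"dy":48.8,"dz":-0.4,"spin":-0.186},{"dx":11,"dy":48.8,"dz":-0.4,"spin":-0.186},{"dx":11,"dy":48.8,"dz":-0.4,"spin":-0.186},{"dx":11,"dy":48.8,"dz":-0.4,"spin":-0.186},{"dx":11,"dy":48.8,"dz":-0.4,"spin":-0.186}]' 45; python3 go.py 439.2 -213 4 0.039
python3 - <<'E'
from vis import *
cs=cap()
out=[]
for n in ("scene","top"):
    c=cs[n]; u,v=proj(c,[[432,-214,30]])[0].astype(int)
    out.append(cv2.resize(c["frame"][v-40:v+40,u-45:u+45],None,fx=4.4,fy=4.4,interpolation=cv2.INTER_CUBIC))
cv2.imwrite("pics/g6.png",np.hstack(out))
E
```

```text
time: 27.45
tool_pos: [440.0, -212.7, 69.2]
tcp_rot: [2.472, 1.568, -0.631]
contact_force: [0.8, 0.3, 0.2]
grip_width: 41.2
t 27.45 tcp [ 440.  -212.7   69.2] objyaw(jaw-90) 0.0392 F [0.8 0.3 0.2] M [ 0.07  0.03 -0.05] grip 41.2 q [-0.61  0.47  1.83 -0.    0.84  0.92] xaxis [ 0.002  -0.0014 -1.    ]
-> dx 6.52 dy 0.02 dz 0.10 spin 0.000  rows>= 1.6
```

View pics/g6.png

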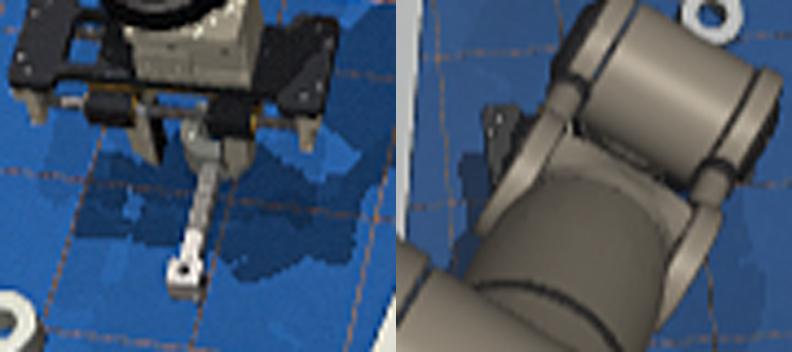

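```bash
python3 -m crank '[{"dx":2,"dy":0,"dz":0.05,"spin":0},{"dx":4,"dy":0,"dz":0.1,"spin":0},{"dx":5.5,"dy":0,"dz":0.1,"spin":0},{"dx":6.2,"dy":0,"dz":0.1,"spin":0},{"dx":6.4,"dy":0,"dz":0.1,"spin":0},{"dx":6.4,"dy":0,"dz":0.1,"spin":0},{"dx":6.4,"dy":0,"dz":0.1,"spin":0}]' 45; python3 go.py 439.2 -213 2.5 0.039
```

```text
time: 28.13
tool_pos: [439.3, -212.3, 4.7]
tcp_rot: [2.459, 1.569, -0.642]
contact_force: [-0.9, -0.1, 0.0]
grip_width: 41.3
t 28.13 tcp [ 439.3 -212.3    4.7] objyaw(jaw-90) 0.0402 F [-0.9 -0.1  0. ] M [0.07 0.02 0.01] grip 41.3 q [-0.61  0.58  1.88 -0.    0.68  0.92] xaxis [ 0.0017 -0.0013 -1.    ]
-> dx 0.22 dy 0.07 dz 0.02 spin 0.001  rows>= 0.1
```

```bash
python3 -m crank '[{"dx":0.2,"dy":0.05,"dz":0,"spin":0},{"dx":0.2,"dy":0.05,"dz":0,"spin":0},{"dx":0.2,"dy":0.05,"dz":0,"spin":0}]' 45; python3 go.py 439.2 -213 2.5 0.039; python3 -m crank '[{"dx":0,"dy":0,"dz":0,"spin":0},{"dx":0,"dy":0,"dz":0,"spin":0},{"dx":0,"dy":0,"dz":0,"spin":0},{"dx":0,"dy":0,"dz":0,"spin":0},{"dx":0,"dy":0,"dz":0,"spin":0},{"dx":0,"dy":0,"dz":0,"spin":0},{"dx":0,"dy":0,"dz":0,"spin":0},{"dx":0,"dy":0,"dz":0,"spin":0},{"dx":0,"dy":0,"dz":0,"spin":0},{"dx":0,"dy":0,"dz":0,"spin":0}]' 0;python3 go.py 439.2 -213 2.5 0.039
```

```text
time: 28.38
tool_pos: [438.8, -212.6, 1.9]
tcp_rot: [2.419, 1.57, -0.683]
contact_force: [-1.1, 0.1, -0.2]
grip_width: 41.3
t 28.38 tcp [ 438.8 -212.6    1.9] objyaw(jaw-90) 0.0397 F [-1.1  0.1 -0.2] M [0.01 0.05 0.07] grip 41.3 q [-0.61  0.59  1.88 -0.    0.68  0.92] xaxis [ 7.e-04 -6.e-04 -1.e+00]
-> dx -0.06 dy 0.04 dz -0.04 spin 0.001  rows>= 0.0
time: 29.22
tool_pos: [438.6, -212.5, 1.5]
tcp_rot: [2.105, 1.571, -0.997]
contact_force: [1.4, -0.3, -0.8]
grip_width: 11.7
t 29.22 tcp [ 438.6 -212.5    1.5] objyaw(jaw-90) 0.0399 F [ 1.4 -0.3 -0.8] M [-0.1  -0.08 -0.02] grip 11.7 q [-0.61  0.59  1.88 -0.    0.68  0.92] xaxis [ 2.e-04 -2.e-04 -1.e+00]
-> dx -0.10 dy 0.05 dz -0.06 spin 0.001  rows>= 0.0
```

```bash
python3 -m crank '[{"dx":-0.5,"dy":0,"dz":0,"spin":0},{"dx":-1.5,"dy":0,"dz":0,"spin":0},{"dx":-2.5,"dy":0,"dz":0,"spin":0},{"dx":-4,"dy":0,"dz":0,"spin":0},{"dx":-6,"dy":0,"dz":0,"spin":0},{"dx":-9,"dy":0,"dz":0,"spin":0},{"dx":-12,"dy":0,"dz":0,"spin":0},{"dx":-15,"dy":0,"dz":0,"spin":0},{"dx":-16,"dy":0,"dz":0,"spin":0},{"dx":-16,"dy":0,"dz":0,"spin":0},{"dx":-16,"dy":0,"dz":0,"spin":0}]' 0;python3 go.py 439.2 -213 2.5 0.039;python3 - <<'E'
from vis import *
cs=cap()
out=[]
for n in ("scene","top"):
    c=cs[n]; u,v=proj(c,[[432,-214,170]])[0].astype(int)
    out.append(cv2.resize(c["frame"][v-40:v+40,u-45:u+45],None,fx=4.4,fy=4.4,interpolation=cv2.INTER_CUBIC))
cv2.imwrite("pics/g7.png",np.hstack(out))
E
```

```text
time: 30.13
tool_pos: [438.4, -212.3, 162.2]
tcp_rot: [2.489, 1.57, -0.612]
contact_force: [-0.4, 0.3, -5.2]
grip_width: 11.9
t 30.13 tcp [ 438.4 -212.3  162.2] objyaw(jaw-90) 0.0398 F [-0.4  0.3 -5.2] M [ 0.05 -0.18 -0.04] grip 11.9 q [-0.61  0.34  1.72 -0.    1.08  0.92] xaxis [ 1.e-03 -7.e-04 -1.e+00]
-> dx 15.97 dy 0.06 dz -0.07 spin 0.001  rows>= 3.8
```

View pics/g7.png

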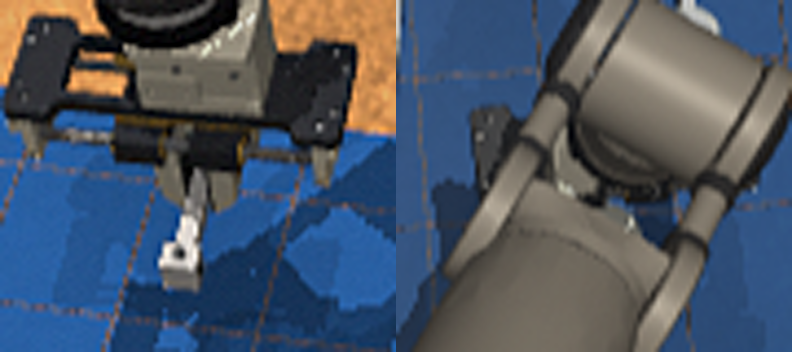

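```bash
cat > ov.py <<'E'
# ov.py x y z yaw grip tilt_deg out : overlay arm wireframe given TCP
import sys; from vis import *
x,y,z,th,g=map(float,sys.argv[1:6]); tilts=[0.]+[float(sys.argv[6])]; cs=cap()
c=cs["scene"]; S=8
u,v=proj(c,[[x,y,z]])[0].astype(int); u0,v0=u-45,v-35
im=cv2.resize(c["frame"][v0:v0+70,u0:u0+90],None,fx=S,fy=S,interpolation=cv2.INTER_CUBIC)
for tl,col in zip(tilts,((0,0,255),(0,255,0))):
    t=np.radians(tl)  # + = block up, about grip point (local (g-50... ))
    for H in M["arm"][0]:
        P=H.copy(); gx=g-50; dx=P[:,0]-gx; dz=P[:,2]-14
        P=np.c_[gx+dx*np.cos(t)-dz*np.sin(t),P[:,1],14+dx*np.sin(t)+dz*np.cos(t)]
        o=(x-gx*np.cos(th),y-gx*np.sin(th))
        q=cv2.convexHull((((proj(c,place(P,(*o,th,z)))-[u0,v0]+.5)*S)).astype(np.int32)); cv2.polylines(im,[q],True,col,1)
cv2.imwrite(sys.argv[7],im)
E
python3 ov.py 438.4 -212.3 160.7 0.040 51.4 4 pics/o1.png
```

```text
(no output)
```

View pics/o1.png

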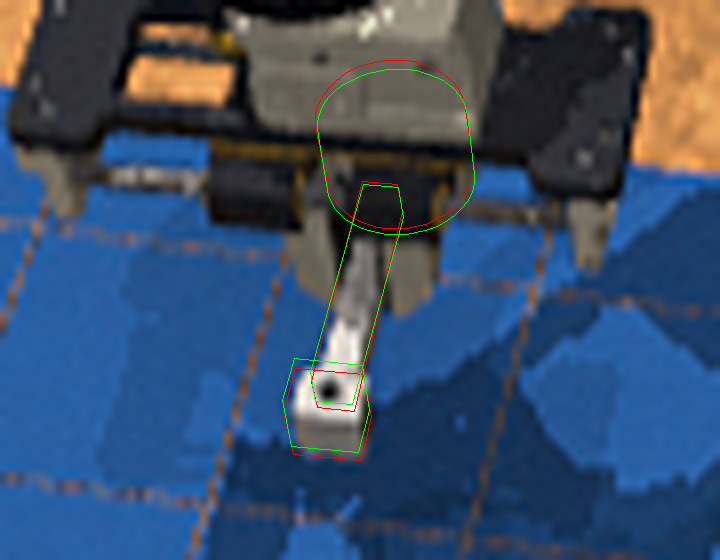

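```bash
python3 go.py 665.1 -35.4 162 -0.146
```

```text
t 30.33 tcp [ 437.7 -211.9  160.2] objyaw(jaw-90) 0.0398 F [-0.6  0.1 -3.7] M [ 0.03 -0.16  0.  ] grip 11.3 q [-0.61  0.34  1.73 -0.    1.08  0.92] xaxis [-0.0024  0.0017 -1.    ]
-> dx -0.20 dy -16.73 dz -23.42 spin 0.186  rows>= 6.9
```

```bash
python3 -m crank '[{"dx":0,"dy":-0.8,"dz":-1.2,"spin":0.01},{"dx":0,"dy":-2.3,"dz":-3.3,"spin":0.03},{"dx":0,"dy":-4,"dz":-5.6,"spin":0.06},{"dx":0,"dy":-6,"dz":-8.4,"spin":0.09},{"dx":0,"dy":-8,"dz":-11.2,"spin":0.12},{"dx":0,"dy":-10,"dz":-14,"spin":0.15},{"dx":0,"dy":-12,"dz":-16.8,"spin":0.17},{"dx":-0.1,"dy":-14,"dz":-19.6,"spin":0.186},{"dx":-0.1,"dy":-15.5,"dz":-21.7,"spin":0.186},{"dx":-0.1,"dy":-16.4,"dz":-23,"spin":0.186},{"dx":-0.1,"dy":-16.7,"dz":-23.4,"spin":0.186},{"dx":-0.1,"dy":-16.7,"dz":-23.4,"spin":0.186},{"dx":-0.1,"dy":-16.7,"dz":-23.4,"spin":0.186},{"dx":-0.1,"dy":-16.7,"dz":-23.4,"spin":0.186},{"dx":-0.1,"dy":-16.7,"dz":-23.4,"spin":0.186}]' 0; python3 go.py 665.1 -35.4 140 -0.146
```

```text
time: 31.58
tool_pos: [664.9, -37.3, 162.5]
tcp_rot: [0.484, 1.57, -2.805]
contact_force: [0.8, 0.2, -5.2]
grip_width: 11.8
t 31.58 tcp [664.9 -37.3 162.5] objyaw(jaw-90) -0.1475 F [ 0.8  0.2 -5.2] M [ 0.   -0.21 -0.04] grip 11.8 q [-0.17  0.65  1.18 -0.    1.31  1.55] xaxis [-7.e-04 -3.e-04 -1.e+00]
-> dx 2.25 dy -0.19 dz 0.01 spin -0.002  rows>= 0.5
```

```bash
python3 -m crank '[{"dx":0.5,"dy":-0.18,"dz":0,"spin":-0.002},{"dx":1,"dy":-0.18,"dz":0,"spin":-0.002},{"dx":1.6,"dy":-0.18,"dz":0,"spin":-0.002},{"dx":1.9,"dy":-0.18,"dz":0,"spin":-0.002},{"dx":1.9,"dy":-0.18,"dz":0,"spin":-0.002},{"dx":1.9,"dy":-0.18,"dz":0,"spin":-0.002},{"dx":1.9,"dy":-0.18,"dz":0,"spin":-0.002}]' 0; python3 go.py 665.1 -35.4 136 -0.146; python3 ov.py 665 -35.5 140.5 -0.146 51.4 4 pics/o2.png
```

```text
time: 32.17
tool_pos: [666.1, -34.5, 143.6]
tcp_rot: [2.825, 1.57, -0.461]
contact_force: [0.1, 0.5, -3.5]
grip_width: 11.8
t 32.17 tcp [666.1 -34.5 143.6] objyaw(jaw-90) -0.1442 F [ 0.1  0.5 -3.5] M [ 0.04 -0.11  0.  ] grip 11.8 q [-0.17  0.67  1.21 -0.    1.27  1.55] xaxis [ 3.e-04 -2.e-04 -1.e+00]
-> dx 0.76 dy 0.10 dz 0.09 spin 0.002  rows>= 0.2
```

View pics/o2.png

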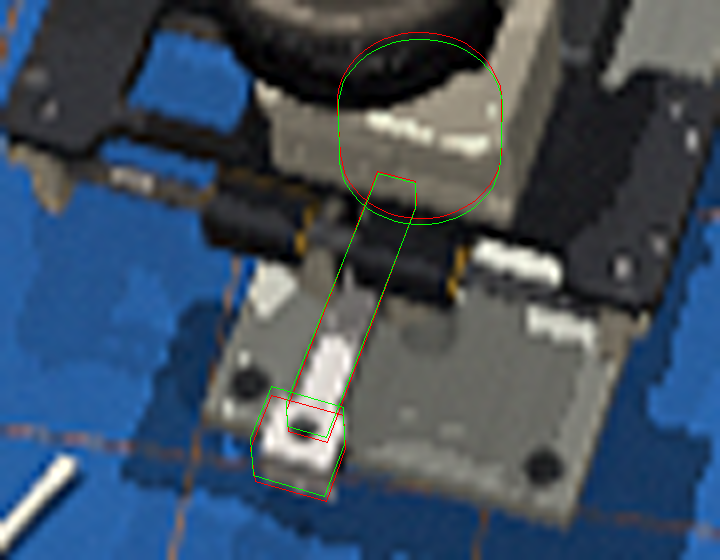

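```bash
python3 -m crank '[{"dx":0.2,"dy":0.08,"dz":0.08,"spin":0.002},{"dx":0.3,"dy":0.08,"dz":0.08,"spin":0.002},{"dx":0.4,"dy":0.08,"dz":0.08,"spin":0.002},{"dx":0.4,"dy":0.08,"dz":0.08,"spin":0.002},{"dx":0.4,"dy":0.08,"dz":0.08,"spin":0.002},{"dx":0.4,"dy":0.08,"dz":0.08,"spin":0.002}]' 0; python3 go.py 665.1 -35.4 136 -0.146;python3 -m crank '[{"dx":0,"dy":0,"dz":0,"spin":0}]' 0; python3 go.py 665.1 -35.4 128 -0.146
```

```text
time: 32.77
tool_pos: [665.1, -35.2, 139.6]
tcp_rot: [2.547, 1.571, -0.741]
contact_force: [0.0, -0.5, -4.7]
grip_width: 11.8
t 32.77 tcp [665.1 -35.2 139.6] objyaw(jaw-90) -0.1462 F [ 0.  -0.5 -4.7] M [-0.05 -0.16  0.01] grip 11.8 q [-0.17  0.67  1.21 -0.    1.26  1.55] xaxis [ 1.e-04 -1.e-04 -1.e+00]
-> dx 0.36 dy 0.02 dz -0.00 spin -0.000  rows>= 0.1
time: 32.85
tool_pos: [665.1, -35.1, 139.6]
tcp_rot: [2.806, 1.571, -0.482]
contact_force: [-0.2, 0.2, -4.0]
grip_width: 11.3
t 32.85 tcp [665.1 -35.1 139.6] objyaw(jaw-90) -0.1462 F [-0.2  0.2 -4. ] M [ 0.04 -0.19 -0.01] grip 11.3 q [-0.17  0.67  1.21 -0.    1.26  1.55] xaxis [ 2.e-04 -1.e-04 -1.e+00]
-> dx 1.16 dy 0.03 dz -0.00 spin -0.000  rows>= 0.3
```

Now down onto the taper: first to underside ≈118, gently.

```bash
python3 -m crank '[{"dx":0.3,"dy":0.02,"dz":0,"spin":0},{"dx":0.6,"dy":0.02,"dz":0,"spin":0},{"dx":0.9,"dy":0.02,"dz":0,"spin":0},{"dx":1.2,"dy":0.02,"dz":0,"spin":0},{"dx":1.5,"dy":0.02,"dz":0,"spin":0},{"dx":1.8,"dy":0.02,"dz":0,"spin":0},{"dx":2,"dy":0.02,"dz":0,"spin":0},{"dx":2,"dy":0.02,"dz":0,"spin":0}]' 0; python3 go.py 665.1 -35.4 115 -0.146
```

```text
time: 33.52
tool_pos: [664.7, -35.3, 118.8]
tcp_rot: [0.069, 1.57, 3.064]
contact_force: [0.2, -0.8, -3.9]
grip_width: 11.7
t 33.52 tcp [664.7 -35.3 118.8] objyaw(jaw-90) -0.1462 F [ 0.2 -0.8 -3.9] M [ 0.02 -0.07  0.05] grip 11.7 q [-0.17  0.69  1.24 -0.    1.21  1.55] xaxis [-1.2e-03  1.0e-04 -1.0e+00]
-> dx 0.38 dy 0.00 dz -0.04 spin -0.000  rows>= 0.1
```

```bash
python3 -m crank '[{"dx":0.4,"dy":0,"dz":-0.03,"spin":0},{"dx":0.8,"dy":0,"dz":-0.03,"spin":0},{"dx":1.2,"dy":0,"dz":-0.03,"spin":0},{"dx":1.6,"dy":0,"dz":-0.03,"spin":0},{"dx":2,"dy":0,"dz":-0.03,"spin":0},{"dx":2,"dy":0,"dz":-0.03,"spin":0}]' 0; python3 go.py 665.1 -35.4 80 -0.146
```

```text
time: 34.02
tool_pos: [664.7, -35.3, 98.2]
tcp_rot: [0.014, 1.569, 3.009]
contact_force: [-1.0, 0.1, -5.2]
grip_width: 11.4
t 34.02 tcp [664.7 -35.3  98.2] objyaw(jaw-90) -0.1462 F [-1.   0.1 -5.2] M [ 0.02 -0.13 -0.05] grip 11.4 q [-0.17  0.71  1.26 -0.    1.17  1.55] xaxis [-1.9e-03  2.0e-04 -1.0e+00]
-> dx 1.82 dy 0.00 dz -0.04 spin -0.000  rows>= 0.4
```

```bash
python3 ov.py 665 -35.4 97 -0.146 51.4 4 pics/o3.png; python3 - <<'E'
from vis import *
c=cap()["top"]; u,v=proj(c,[[614,-28,100]])[0].astype(int)
cv2.imwrite("pics/t3.png",cv2.resize(c["frame"][v-40:v+40,u-45:u+45],None,fx=7,fy=7,interpolation=cv2.INTER_CUBIC))
E
```

```text
(no output)
```

View pics/t3.png

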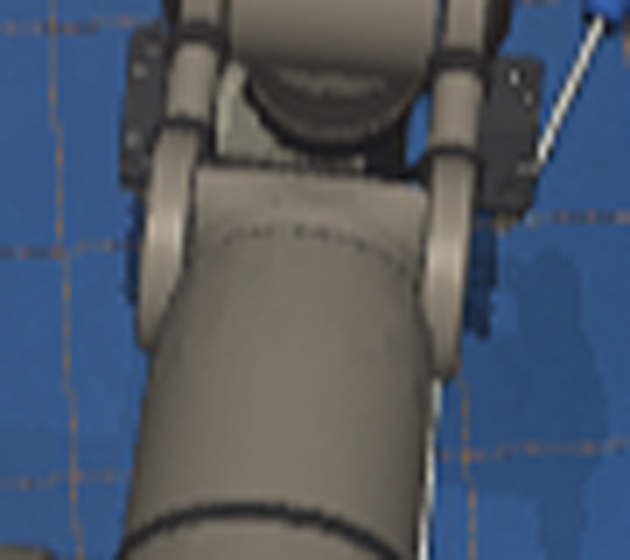

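```bash
python3 -m crank '[{"dx":0.4,"dy":0,"dz":-0.03,"spin":0},{"dx":0.8,"dy":0,"dz":-0.03,"spin":0},{"dx":1.2,"dy":0,"dz":-0.03,"spin":0},{"dx":1.6,"dy":0,"dz":-0.03,"spin":0},{"dx":2,"dy":0,"dz":-0.03,"spin":0},{"dx":2.4,"dy":0,"dz":-0.03,"spin":0},{"dx":2.8,"dy":0,"dz":-0.03,"spin":0},{"dx":2.8,"dy":0,"dz":-0.03,"spin":0}]' 0; python3 go.py 665.1 -35.4 50 -0.146
```

```text
time: 34.88
tool_pos: [665.0, -35.4, 70.2]
tcp_rot: [0.028, 1.569, 3.024]
contact_force: [-0.2, 0.9, -4.1]
grip_width: 11.3
t 34.88 tcp [665.  -35.4  70.2] objyaw(jaw-90) -0.1462 F [-0.2  0.9 -4.1] M [ 0.04 -0.13  0.02] grip 11.3 q [-0.17  0.74  1.28 -0.    1.12  1.55] xaxis [-1.9e-03  2.0e-04 -1.0e+00]
-> dx 2.02 dy 0.00 dz -0.01 spin -0.000  rows>= 0.5
```

```bash
python3 -m crank '[{"dx":0.25,"dy":0,"dz":0,"spin":0},{"dx":0.5,"dy":0,"dz":0,"spin":0},{"dx":0.75,"dy":0,"dz":0,"spin":0},{"dx":1,"dy":0,"dz":0,"spin":0},{"dx":1.3,"dy":0,"dz":0,"spin":0},{"dx":1.6,"dy":0,"dz":0,"spin":0}]' 0; python3 go.py 665.1 -35.4 50 -0.146; python3 -m crank '[{"dx":0.4,"dy":0,"dz":0,"spin":0},{"dx":0.8,"dy":0,"dz":0,"spin":0},{"dx":1.2,"dy":0,"dz":0,"spin":0},{"dx":1.6,"dy":0,"dz":0,"spin":0},{"dx":2,"dy":0,"dz":0,"spin":0},{"dx":2.4,"dy":0,"dz":0,"spin":0},{"dx":2.8,"dy":0,"dz":0,"spin":0},{"dx":2.8,"dy":0,"dz":0,"spin":0},{"dx":2.8,"dy":0,"dz":0,"spin":0}]' 0; python3 go.py 665.1 -35.4 18 -0.146
```

```text
time: 35.38
tool_pos: [665.6, -35.5, 55.3]
tcp_rot: [2.53, 1.571, -0.758]
contact_force: [0.0, -0.9, -4.4]
grip_width: 11.9
t 35.38 tcp [665.6 -35.5  55.3] objyaw(jaw-90) -0.1462 F [ 0.  -0.9 -4.4] M [ 0.02 -0.19 -0.01] grip 11.9 q [-0.17  0.76  1.3  -0.    1.09  1.55] xaxis [ 1.e-04 -1.e-04 -1.e+00]
-> dx 0.53 dy 0.00 dz 0.05 spin -0.000  rows>= 0.1
time: 36.13
tool_pos: [665.5, -35.4, 27.2]
tcp_rot: [0.103, 1.57, 3.098]
contact_force: [0.6, 1.3, -4.2]
grip_width: 11.5
t 36.13 tcp [665.5 -35.4  27.2] objyaw(jaw-90) -0.1462 F [ 0.6  1.3 -4.2] M [ 0.01 -0.13  0.05] grip 11.5 q [-0.17  0.79  1.32 -0.    1.04  1.55] xaxis [-6.e-04  0.e+00 -1.e+00]
-> dx 0.92 dy 0.00 dz 0.04 spin -0.000  rows>= 0.2
```

Seat it (TCP ≈ 17.5).

```bash
python3 -m crank '[{"dx":0.3,"dy":0,"dz":0.03,"spin":0},{"dx":0.6,"dy":0,"dz":0.03,"spin":0},{"dx":0.85,"dy":0,"dz":0.03,"spin":0},{"dx":0.95,"dy":0,"dz":0.03,"spin":0},{"dx":0.95,"dy":0,"dz":0.03,"spin":0},{"dx":0.95,"dy":0,"dz":0.03,"spin":0}]' 0; python3 go.py 665.1 -35.4 17.5 -0.146
```

```text
time: 36.63
tool_pos: [665.3, -35.4, 18.3]
tcp_rot: [1.658, 1.571, -1.63]
contact_force: [-1.1, -0.2, -1.0]
grip_width: 12.0
t 36.63 tcp [665.3 -35.4  18.3] objyaw(jaw-90) -0.1462 F [-1.1 -0.2 -1. ] M [ 0.06  0.14 -0.02] grip 12.0 q [-0.17  0.8   1.32 -0.    1.02  1.55] xaxis [-0.e+00 -1.e-04 -1.e+00]
-> dx 0.08 dy 0.00 dz 0.02 spin -0.000  rows>= 0.0
```

```bash
python3 -m crank '[{"dx":0.1,"dy":0,"dz":0,"spin":0},{"dx":0.1,"dy":0,"dz":0,"spin":0},{"dx":0.1,"dy":0,"dz":0,"spin":0}]' 0; python3 -m crank '[{"dx":0,"dy":0,"dz":0,"spin":0},{"dx":0,"dy":0,"dz":0,"spin":0},{"dx":0,"dy":0,"dz":0,"spin":0},{"dx":0,"dy":0,"dz":0,"spin":0},{"dx":0,"dy":0,"dz":0,"spin":0},{"dx":0,"dy":0,"dz":-0.3,"spin":0},{"dx":-1,"dy":0,"dz":-0.6,"spin":0},{"dx":-3,"dy":0,"dz":-0.6,"spin":0},{"dx":-5,"dy":0,"dz":-0.6,"spin":0},{"dx":-8,"dy":0,"dz":-0.6,"spin":0},{"dx":-11,"dy":0,"dz":-0.6,"spin":0},{"dx":-14,"dy":0,"dz":-0.6,"spin":0},{"dx":-17,"dy":0,"dz":-0.6,"spin":0},{"dx":-17,"dy":0,"dz":-0.6,"spin":0}]' 45; python3 go.py 612.9 -321.4 120 -0.063
```

```text
time: 36.88
tool_pos: [665.5, -35.4, 17.6]
tcp_rot: [2.886, 1.57, -0.402]
contact_force: [-1.9, 0.9, 2.1]
grip_width: 11.8
time: 38.05
tool_pos: [674.5, -36.8, 195.7]
tcp_rot: [3.117, 1.557, -0.171]
contact_force: [1.4, 0.0, 1.0]
grip_width: 41.3
t 38.05 tcp [674.5 -36.8 195.7] objyaw(jaw-90) -0.1461 F [1.4 0.  1. ] M [ 0.1  -0.02  0.03] grip 41.3 q [-0.17  0.64  1.11 -0.    1.37  1.55] xaxis [ 0.0132 -0.0023 -0.9999]
-> dx 7.55 dy 29.06 dz 2.05 spin -0.083  rows>= 7.2
```

```bash
python3 - <<'E'
from vis import *
np.set_printoptions(precision=3,suppress=True)
cs=cap()
cv2.imwrite("pics/g8.png",np.hstack([cv2.resize(cs["scene"]["frame"][130:300,130:330],None,fx=2,fy=2,interpolation=cv2.INTER_CUBIC),cv2.resize(cs["top"]["frame"][120:290,250:450],None,fx=2,fy=2,interpolation=cv2.INTER_CUBIC)]))
for n in (["scene","top"],["scene"],["top"]): print(n,fit([cs[i] for i in n],"arm",(610.9,-321.3),-.063))
E
```

```text
['scene', 'top'] [ 610.886 -321.294   -0.063  109.842]
['scene'] [ 610.817 -320.96    -0.062   70.893]
['top'] [ 611.15  -321.812   -0.065   35.85 ]
```

View pics/g8.png

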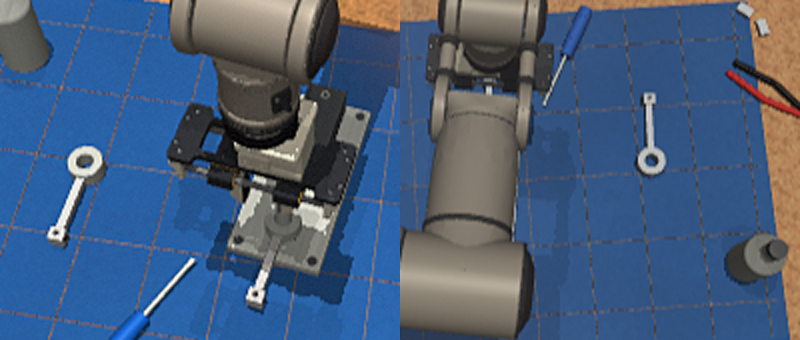

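```bash
python3 -m crank '[{"dx":0,"dy":10,"dz":0,"spin":0},{"dx":0,"dy":29,"dz":2,"spin":-0.083},{"dx":0,"dy":29,"dz":2,"spin":-0.083},{"dx":0,"dy":29,"dz":2,"spin":-0.083},{"dx":0,"dy":29,"dz":2,"spin":-0.083},{"dx":0,"dy":29,"dz":2,"spin":-0.083},{"dx":1,"dy":29,"dz":2,"spin":-0.083},{"dx":4,"dy":29,"dz":2,"spin":-0.083},{"dx":8,"dy":29,"dz":2.1,"spin":-0.083},{"dx":11,"dy":29.1,"dz":2.2,"spin":-0.083},{"dx":14,"dy":29.1,"dz":2.2,"spin":-0.083},{"dx":14,"dy":29.1,"dz":2.2,"spin":-0.083},{"dx":14,"dy":29.1,"dz":2.2,"spin":-0.083},{"dx":14,"dy":29.1,"dz":2.2,"spin":-0.083}]' 45; python3 go.py 612.9 -321.8 4 -0.063
```

```text
time: 39.32
tool_pos: [607.9, -321.4, 48.4]
tcp_rot: [2.585, 1.569, -0.62]
contact_force: [0.8, -0.9, 1.0]
grip_width: 41.6
t 39.32 tcp [ 607.9 -321.4   48.4] objyaw(jaw-90) -0.0631 F [ 0.8 -0.9  1. ] M [0.01 0.03 0.02] grip 41.6 q [-0.6   0.8   1.23 -0.    1.11  1.04] xaxis [ 0.0014 -0.001  -1.    ]
-> dx 4.44 dy 0.01 dz -0.50 spin -0.000  rows>= 1.1
```

```bash
python3 -m crank '[{"dx":1.5,"dy":0,"dz":-0.4,"spin":0},{"dx":3,"dy":0,"dz":-0.5,"spin":0},{"dx":4,"dy":0,"dz":-0.5,"spin":0},{"dx":4.3,"dy":0,"dz":-0.5,"spin":0},{"dx":4.3,"dy":0,"dz":-0.5,"spin":0},{"dx":4.3,"dy":0,"dz":-0.5,"spin":0},{"dx":4.3,"dy":0,"dz":-0.5,"spin":0}]' 45; python3 go.py 612.9 -321.8 2 -0.063
```

```text
time: 39.9
tool_pos: [612.7, -321.7, 5.1]
tcp_rot: [2.589, 1.569, -0.616]
contact_force: [-0.7, -0.4, 0.3]
grip_width: 41.0
t 39.90 tcp [ 612.7 -321.7    5.1] objyaw(jaw-90) -0.0632 F [-0.7 -0.4  0.3] M [0.03 0.03 0.  ] grip 41.0 q [-0.59  0.86  1.24 -0.    1.04  1.04] xaxis [ 0.0016 -0.0011 -1.    ]
-> dx 0.31 dy 0.01 dz -0.02 spin -0.000  rows>= 0.1
```

```bash
python3 -m crank '[{"dx":0.2,"dy":0,"dz":-0.05,"spin":0},{"dx":0.25,"dy":0,"dz":-0.05,"spin":0},{"dx":0.25,"dy":0,"dz":-0.05,"spin":0},{"dx":0.25,"dy":0,"dz":-0.05,"spin":0}]' 45; python3 go.py 612.9 -321.8 2 -0.063; python3 -m crank '[{"dx":0,"dy":0,"dz":0,"spin":0},{"dx":0,"dy":0,"dz":0,"spin":0},{"dx":0,"dy":0,"dz":0,"spin":0},{"dx":0,"dy":0,"dz":0,"spin":0},{"dx":0,"dy":0,"dz":0,"spin":0},{"dx":0,"dy":0,"dz":0,"spin":0},{"dx":0,"dy":0,"dz":0,"spin":0},{"dx":0,"dy":0,"dz":0,"spin":0},{"dx":0,"dy":0,"dz":0,"spin":0},{"dx":0,"dy":0,"dz":0,"spin":0}]' 0;python3 go.py 612.9 -321.8 2 -0.063
```

```text
time: 40.23
tool_pos: [612.7, -321.3, 1.7]
tcp_rot: [2.451, 1.571, -0.754]
contact_force: [0.5, -0.4, -0.3]
grip_width: 41.6
t 40.23 tcp [ 612.7 -321.3    1.7] objyaw(jaw-90) -0.0632 F [ 0.5 -0.4 -0.3] M [ 0.1   0.03 -0.03] grip 41.6 q [-0.59  0.86  1.24 -0.    1.04  1.04] xaxis [ 2.e-04 -2.e-04 -1.e+00]
-> dx -0.03 dy 0.04 dz -0.03 spin -0.000  rows>= 0.0
time: 41.07
tool_pos: [612.6, -321.4, 1.5]
tcp_rot: [1.917, 1.571, -1.288]
contact_force: [0.3, -0.9, 0.4]
grip_width: 11.7
t 41.07 tcp [ 612.6 -321.4    1.5] objyaw(jaw-90) -0.0632 F [ 0.3 -0.9  0.4] M [-0.11 -0.04  0.  ] grip 11.7 q [-0.59  0.86  1.24 -0.    1.04  1.04] xaxis [ 1.e-04 -2.e-04 -1.e+00]
-> dx -0.05 dy 0.04 dz -0.03 spin -0.000  rows>= 0.0
```

```bash
python3 -m crank '[{"dx":-0.5,"dy":0,"dz":0,"spin":0},{"dx":-1.5,"dy":0,"dz":0,"spin":0},{"dx":-2.5,"dy":0,"dz":0,"spin":0},{"dx":-4,"dy":0,"dz":0,"spin":0},{"dx":-6,"dy":0,"dz":0,"spin":0},{"dx":-9,"dy":0,"dz":0,"spin":0},{"dx":-12,"dy":0,"dz":0,"spin":0},{"dx":-15,"dy":0,"dz":0,"spin":0},{"dx":-17,"dy":0,"dz":0,"spin":0},{"dx":-17,"dy":0,"dz":0,"spin":0},{"dx":-17,"dy":0,"dz":0,"spin":0}]' 0;python3 go.py 665.4 -35.5 165 -0.146; python3 - <<'E'
from vis import *
np.set_printoptions(precision=3,suppress=True)
cs=cap()
import vis
for n in (["scene","top"],["scene"],["top"]): print(n,fit([cs[i] for i in n],"foot",(530,-14.8),-.146))
def ab(c,roi): # blue-only region arm tip beyond foot isn't sep; view instead
    pass
o=[]
for n,w in (("scene",(614,-27,70)),("top",(614,-27,70))):
    c=cs[n];u,v=proj(c,[w])[0].astype(int); u0,v0=u-35,v-35
    im=cv2.resize(c["frame"][v0:v0+70,u0:u0+55],None,fx=7,fy=7,interpolation=cv2.INTER_CUBIC)
    for H in M["arm"][0]+[]:
        q=cv2.convexHull((((proj(c,place(H,(614.1+49.47,-27.1-7.27,-.146,16)))-[u0,v0]+.5)*7)).astype(np.int32)); cv2.polylines(im,[q],True,(0,0,255),1)
    o.append(im)
cv2.imwrite("pics/g9.png",np.hstack(o))
E
```

```text
time: 41.98
tool_pos: [613.0, -321.5, 173.1]
tcp_rot: [2.617, 1.568, -0.588]
contact_force: [0.3, -0.7, -4.9]
grip_width: 11.5
t 41.98 tcp [ 613.  -321.5  173.1] objyaw(jaw-90) -0.0631 F [ 0.3 -0.7 -4.9] M [ 0.03 -0.13 -0.03] grip 11.5 q [-0.59  0.69  1.08  0.    1.37  1.04] xaxis [ 0.0026 -0.0017 -1.    ]
-> dx 0.77 dy -28.87 dz -3.43 spin 0.083  rows>= 7.0
['scene', 'top'] [529.329 -14.695  -0.146 767.112]
['scene'] [529.162 -14.403  -0.146 417.256]
['top'] [529.703 -15.384  -0.144 345.319]
```

View pics/g9.png

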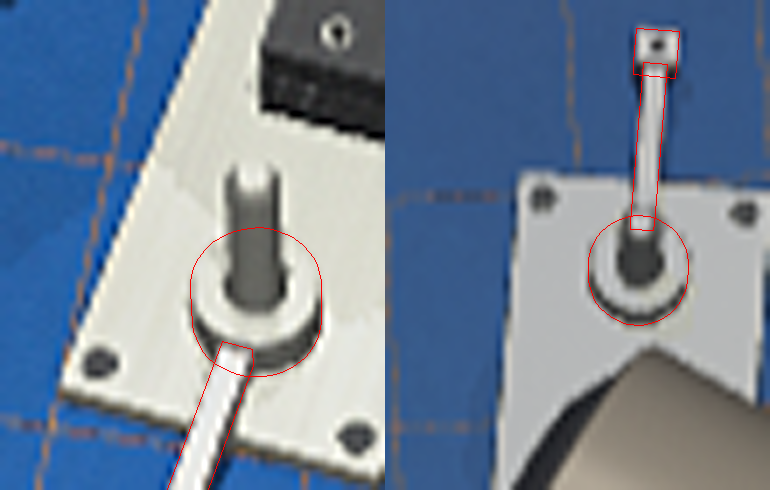

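```bash
python3 -m crank '[{"dx":0,"dy":-1.5,"dz":-0.2,"spin":0.005},{"dx":0,"dy":-4,"dz":-0.5,"spin":0.01},{"dx":0,"dy":-7,"dz":-0.9,"spin":0.02},{"dx":0,"dy":-10.5,"dz":-1.3,"spin":0.03},{"dx":0,"dy":-14,"dz":-1.7,"spin":0.04},{"dx":0,"dy":-17.5,"dz":-2.1,"spin":0.05},{"dx":0,"dy":-21,"dz":-2.5,"spin":0.06},{"dx":0.2,"dy":-24.5,"dz":-2.9,"spin":0.07},{"dx":0.5,"dy":-27,"dz":-3.2,"spin":0.08},{"dx":0.7,"dy":-28.5,"dz":-3.4,"spin":0.083},{"dx":0.7,"dy":-28.8,"dz":-3.4,"spin":0.083},{"dx":0.7,"dy":-28.8,"dz":-3.4,"spin":0.083},{"dx":0.7,"dy":-28.8,"dz":-3.4,"spin":0.083},{"dx":0.7,"dy":-28.8,"dz":-3.4,"spin":0.083},{"dx":0.7,"dy":-28.8,"dz":-3.4,"spin":0.083}]' 0; python3 go.py 665.4 -35.5 145 -0.146
```

```text
time: 43.33
tool_pos: [664.5, -37.5, 164.3]
tcp_rot: [0.789, 1.57, -2.5]
contact_force: [0.3, 0.2, -3.6]
grip_width: 11.7
t 43.33 tcp [664.5 -37.5 164.3] objyaw(jaw-90) -0.1480 F [ 0.3  0.2 -3.6] M [-0.04 -0.15 -0.04] grip 11.7 q [-0.17  0.65  1.18 -0.    1.31  1.55] xaxis [-4.e-04 -3.e-04 -1.e+00]
-> dx 1.93 dy -0.22 dz -0.06 spin -0.002  rows>= 0.5
```

```bash
python3 -m crank '[{"dx":0.5,"dy":-0.12,"dz":-0.05,"spin":-0.001},{"dx":1,"dy":-0.12,"dz":-0.05,"spin":-0.001},{"dx":1.6,"dy":-0.12,"dz":-0.05,"spin":-0.001},{"dx":2.2,"dy":-0.12,"dz":-0.05,"spin":-0.001},{"dx":2.2,"dy":-0.12,"dz":-0.05,"spin":-0.001},{"dx":2.2,"dy":-0.12,"dz":-0.05,"spin":-0.001},{"dx":2.2,"dy":-0.12,"dz":-0.05,"spin":-0.001},{"dx":2.2,"dy":-0.12,"dz":-0.05,"spin":-0.001}]' 0; python3 go.py 665.4 -35.5 136 -0.146
```

```text
time: 44.0
tool_pos: [665.6, -34.9, 142.9]
tcp_rot: [2.984, 1.57, -0.302]
contact_force: [0.1, 0.2, -3.0]
grip_width: 11.5
t 44.00 tcp [665.6 -34.9 142.9] objyaw(jaw-90) -0.1451 F [ 0.1  0.2 -3. ] M [-0.03 -0.1   0.01] grip 11.5 q [-0.17  0.67  1.21 -0.    1.26  1.55] xaxis [ 7.e-04 -2.e-04 -1.e+00]
-> dx 0.69 dy 0.06 dz 0.01 spin 0.001  rows>= 0.2
```

```bash
python3 -m crank '[{"dx":0.2,"dy":0.05,"dz":0,"spin":0.001},{"dx":0.3,"dy":0.05,"dz":0,"spin":0.001},{"dx":0.4,"dy":0.05,"dz":0,"spin":0.001},{"dx":0.4,"dy":0.05,"dz":0,"spin":0.001},{"dx":0.4,"dy":0.05,"dz":0,"spin":0.001}]' 0; python3 go.py 665.4 -35.5 118 -0.146
```

```text
time: 44.42
tool_pos: [665.3, -35.4, 138.4]
tcp_rot: [0.425, 1.571, -2.863]
contact_force: [0.6, -1.0, -3.7]
grip_width: 11.3
t 44.42 tcp [665.3 -35.4 138.4] objyaw(jaw-90) -0.1462 F [ 0.6 -1.  -3.7] M [ 0.04 -0.08  0.02] grip 11.3 q [-0.17  0.67  1.21 -0.    1.25  1.55] xaxis [-2.e-04 -0.e+00 -1.e+00]
-> dx 2.04 dy 0.01 dz -0.02 spin -0.000  rows>= 0.5
```

```bash
python3 -m crank '[{"dx":0.3,"dy":0,"dz":0,"spin":0},{"dx":0.6,"dy":0,"dz":0,"spin":0},{"dx":0.9,"dy":0,"dz":0,"spin":0},{"dx":1.2,"dy":0,"dz":0,"spin":0},{"dx":1.5,"dy":0,"dz":0,"spin":0},{"dx":1.8,"dy":0,"dz":0,"spin":0},{"dx":2,"dy":0,"dz":0,"spin":0},{"dx":2,"dy":0,"dz":0,"spin":0}]' 0; python3 go.py 665.4 -35.5 80 -0.146;python3 -m crank '[{"dx":0.4,"dy":0,"dz":0,"spin":0},{"dx":0.8,"dy":0,"dz":0,"spin":0},{"dx":1.2,"dy":0,"dz":0,"spin":0},{"dx":1.6,"dy":0,"dz":0,"spin":0},{"dx":2,"dy":0,"dz":0,"spin":0},{"dx":2.4,"dy":0,"dz":0,"spin":0},{"dx":2.8,"dy":0,"dz":0,"spin":0},{"dx":2.8,"dy":0,"dz":0,"spin":0}]' 0; python3 go.py 665.4 -35.5 60 -0.146
```

```text
time: 45.08
tool_pos: [665.0, -35.4, 117.8]
tcp_rot: [0.068, 1.57, 3.063]
contact_force: [-0.1, -0.2, -4.8]
grip_width: 11.7
t 45.08 tcp [665.  -35.4 117.8] objyaw(jaw-90) -0.1462 F [-0.1 -0.2 -4.8] M [-0.01 -0.15 -0.  ] grip 11.7 q [-0.17  0.69  1.24 -0.    1.21  1.55] xaxis [-1.e-03  1.e-04 -1.e+00]
-> dx 3.78 dy 0.01 dz -0.04 spin -0.000  rows>= 0.9
time: 45.75
tool_pos: [664.8, -35.4, 89.3]
tcp_rot: [0.035, 1.569, 3.03]
contact_force: [0.2, -0.5, -3.8]
grip_width: 11.5
t 45.75 tcp [664.8 -35.4  89.3] objyaw(jaw-90) -0.1462 F [ 0.2 -0.5 -3.8] M [ 0.02 -0.15 -0.01] grip 11.5 q [-0.17  0.72  1.27 -0.    1.16  1.55] xaxis [-1.7e-03  2.0e-04 -1.0e+00]
-> dx 2.93 dy 0.00 dz -0.07 spin -0.000  rows>= 0.7
```

```bash
python3 -m crank '[{"dx":0.4,"dy":0,"dz":-0.04,"spin":0},{"dx":0.8,"dy":0,"dz":-0.04,"spin":0},{"dx":1.2,"dy":0,"dz":-0.04,"spin":0},{"dx":1.6,"dy":0,"dz":-0.04,"spin":0},{"dx":2,"dy":0,"dz":-0.04,"spin":0},{"dx":2.4,"dy":0,"dz":-0.04,"spin":0},{"dx":2.8,"dy":0,"dz":-0.04,"spin":0},{"dx":3.2,"dy":0,"dz":-0.04,"spin":0},{"dx":3.5,"dy":0,"dz":-0.04,"spin":0},{"dx":3.6,"dy":0,"dz":-0.04,"spin":0},{"dx":3.6,"dy":0,"dz":-0.04,"spin":0}]' 0; python3 go.py 665.4 -35.5 45.5 -0.146
```

```text
time: 46.67
tool_pos: [665.5, -35.5, 54.1]
tcp_rot: [0.14, 1.57, 3.135]
contact_force: [-0.5, 0.8, -3.3]
grip_width: 11.7
t 46.67 tcp [665.5 -35.5  54.1] objyaw(jaw-90) -0.1462 F [-0.5  0.8 -3.3] M [ 0.  -0.1 -0. ] grip 11.7 q [-0.17  0.76  1.3  -0.    1.09  1.55] xaxis [-6.e-04  0.e+00 -1.e+00]
-> dx 0.86 dy 0.00 dz 0.01 spin -0.000  rows>= 0.2
```

```bash
python3 -m crank '[{"dx":0.3,"dy":0,"dz":0,"spin":0},{"dx":0.55,"dy":0,"dz":0,"spin":0},{"dx":0.75,"dy":0,"dz":0,"spin":0},{"dx":0.85,"dy":0,"dz":0,"spin":0},{"dx":0.85,"dy":0,"dz":0,"spin":0},{"dx":0.85,"dy":0,"dz":0,"spin":0}]' 0; python3 go.py 665.4 -35.5 45.5 -0.146
```

```text
time: 47.17
tool_pos: [665.7, -35.5, 46.1]
tcp_rot: [1.354, 1.571, -1.934]
contact_force: [-0.6, 1.0, -3.2]
grip_width: 11.5
t 47.17 tcp [665.7 -35.5  46.1] objyaw(jaw-90) -0.1462 F [-0.6  1.  -3.2] M [ 0.03 -0.11 -0.02] grip 11.5 q [-0.17  0.77  1.3  -0.    1.07  1.55] xaxis [-0.e+00 -1.e-04 -1.e+00]
-> dx 0.06 dy 0.01 dz 0.03 spin -0.000  rows>= 0.0
```

```bash
python3 -m crank '[{"dx":0.06,"dy":0,"dz":0,"spin":0},{"dx":0.12,"dy":0,"dz":0,"spin":0},{"dx":0.12,"dy":0,"dz":0,"spin":0},{"dx":0.12,"dy":0,"dz":0,"spin":0}]' 0; python3 go.py 665.4 -35.5 45.5 -0.146
```

```text
time: 47.5
tool_pos: [665.9, -35.5, 45.4]
tcp_rot: [2.991, 1.57, -0.297]
contact_force: [-1.6, 0.4, 2.1]
grip_width: 11.7
t 47.50 tcp [665.9 -35.5  45.4] objyaw(jaw-90) -0.1462 F [-1.6  0.4  2.1] M [ 0.06  0.26 -0.03] grip 11.7 q [-0.17  0.77  1.3  -0.    1.07  1.55] xaxis [ 8.e-04 -2.e-04 -1.e+00]
-> dx -0.01 dy 0.01 dz 0.05 spin -0.000  rows>= 0.0
```

Seated (force turned positive). Release and retreat outward/up.

```bash
python3 -m crank '[{"dx":0,"dy":0,"dz":0,"spin":0},{"dx":0,"dy":0,"dz":0,"spin":0},{"dx":0,"dy":0,"dz":0,"spin":0},{"dx":0,"dy":0,"dz":0,"spin":0},{"dx":0,"dy":0,"dz":0,"spin":0},{"dx":0,"dy":0,"dz":-0.3,"spin":0},{"dx":-1,"dy":0,"dz":-0.6,"spin":0},{"dx":-3,"dy":0,"dz":-0.6,"spin":0},{"dx":-5,"dy":0,"dz":-0.6,"spin":0},{"dx":-8,"dy":0,"dz":-0.6,"spin":0},{"dx":-11,"dy":0,"dz":-0.6,"spin":0},{"dx":-14,"dy":0,"dz":-0.6,"spin":0},{"dx":-14,"dy":0,"dz":-0.6,"spin":0},{"dx":-14,"dy":0,"dz":-0.6,"spin":0}]' 45; python3 go.py 438.9 334.2 150 0; python3 - <<'E'
from vis import *
np.set_printoptions(precision=3,suppress=True)
cs=cap()
cv2.imwrite("pics/g10.png",np.hstack([cv2.resize(cs["scene"]["frame"][130:300,230:430],None,fx=2,fy=2,interpolation=cv2.INTER_CUBIC),cv2.resize(cs["top"]["frame"][120:290,150:350],None,fx=2,fy=2,interpolation=cv2.INTER_CUBIC)]))
for n in (["scene","top"],["scene"],["top"]): print(n,fit([cs[i] for i in n],"collar",(438.9,334.2),0))
E
```

```text
time: 48.67
tool_pos: [673.0, -36.5, 188.2]
tcp_rot: [3.107, 1.565, -0.181]
contact_force: [0.6, 0.3, -0.0]
grip_width: 41.6
t 48.67 tcp [673.  -36.5 188.2] objyaw(jaw-90) -0.1462 F [ 0.6  0.3 -0. ] M [ 0.01  0.04 -0.01] grip 41.6 q [-0.17  0.65  1.12 -0.    1.37  1.55] xaxis [ 0.0058 -0.0011 -1.    ]
-> dx 3.64 dy -33.27 dz 28.58 spin -0.146  rows>= 10.6
['scene', 'top'] [438.902 334.201   0.049  68.342]
['scene'] [438.928 334.147   0.018  25.85 ]
['top'] [438.902 334.2     0.02   42.381]
```

View pics/g10.png

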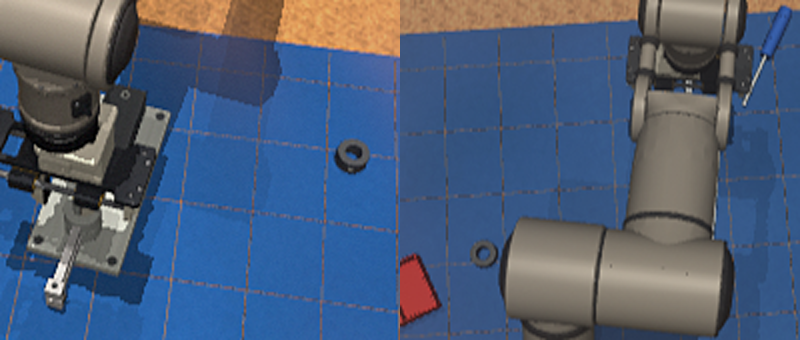

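```bash
python3 -m crank '[{"dx":0,"dy":-10,"dz":8,"spin":0},{"dx":0,"dy":-33.3,"dz":28.6,"spin":-0.146},{"dx":0,"dy":-33.3,"dz":28.6,"spin":-0.146},{"dx":0,"dy":-33.3,"dz":28.6,"spin":-0.146},{"dx":0,"dy":-33.3,"dz":28.6,"spin":-0.146},{"dx":0,"dy":-33.3,"dz":28.6,"spin":-0.146},{"dx":0,"dy":-33.3,"dz":28.6,"spin":-0.146},{"dx":0,"dy":-33.3,"dz":28.6,"spin":-0.146},{"dx":0,"dy":-33.3,"dz":28.6,"spin":-0.146},{"dx":0,"dy":-33.3,"dz":28.6,"spin":-0.146},{"dx":1,"dy":-33.3,"dz":28.6,"spin":-0.146},{"dx":4,"dy":-33.3,"dz":28.6,"spin":-0.146},{"dx":8,"dy":-33.3,"dz":28.6,"spin":-0.146},{"dx":11,"dy":-33.3,"dz":28.6,"spin":-0.146},{"dx":12,"dy":-33.3,"dz":28.6,"spin":-0.146},{"dx":12,"dy":-33.3,"dz":28.6,"spin":-0.146},{"dx":12,"dy":-33.3,"dz":28.6,"spin":-0.146}]' 66; python3 go.py 438.9 333.8 5 0; python3 - <<'E'
from vis import *
cs=cap()
o=[]
for n,w in (("scene",(614,-27,70)),("top",(614,-27,70))):
    c=cs[n];u,v=proj(c,[w])[0].astype(int); u0,v0=u-35,v-35
    im=cv2.resize(c["frame"][v0:v0+70,u0:u0+55],None,fx=7,fy=7,interpolation=cv2.INTER_CUBIC)
    for H in M["arm"][0]+[]:
        q=cv2.convexHull((((proj(c,place(H,(614.1+49.47,-27.1-7.27,-.146,44)))-[u0,v0]+.5)*7)).astype(np.int32)); cv2.polylines(im,[q],True,(0,0,255),1)
    o.append(im)
cv2.imwrite("pics/g11.png",np.hstack(o))
c=cs["scene"];u,v=proj(c,[(439,334,30)])[0].astype(int)
cv2.imwrite("pics/g12.png",cv2.resize(c["frame"][v-40:v+40,u-45:u+45],None,fx=7,fy=7,interpolation=cv2.INTER_CUBIC))
E
```

```text
time: 50.18
tool_pos: [437.4, 334.7, 64.9]
tcp_rot: [0.613, 1.57, -2.529]
contact_force: [-1.1, 0.0, 0.2]
grip_width: 60.6
t 50.18 tcp [437.4 334.7  64.9] objyaw(jaw-90) -0.0005 F [-1.1  0.   0.2] M [0.01 0.03 0.03] grip 60.6 q [ 0.51  0.57  1.65 -0.    0.92  2.09] xaxis [-7.e-04 -5.e-04 -1.e+00]
-> dx 5.99 dy 0.09 dz -0.15 spin -0.000  rows>= 1.4
```

View pics/g11.png

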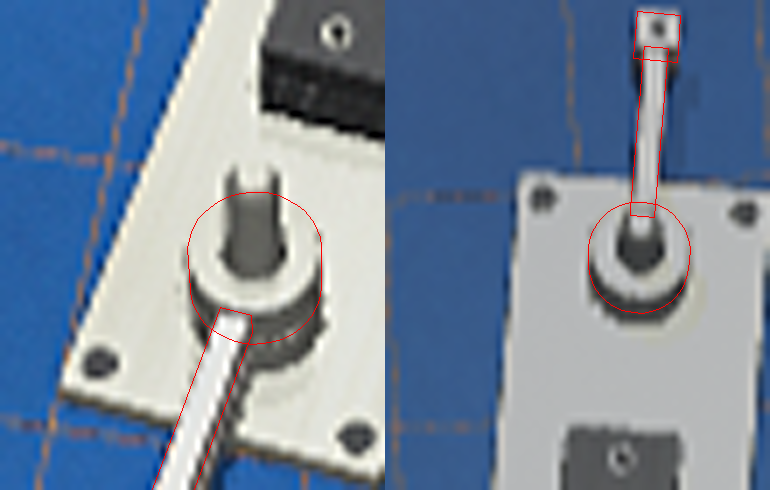

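View pics/g12.png

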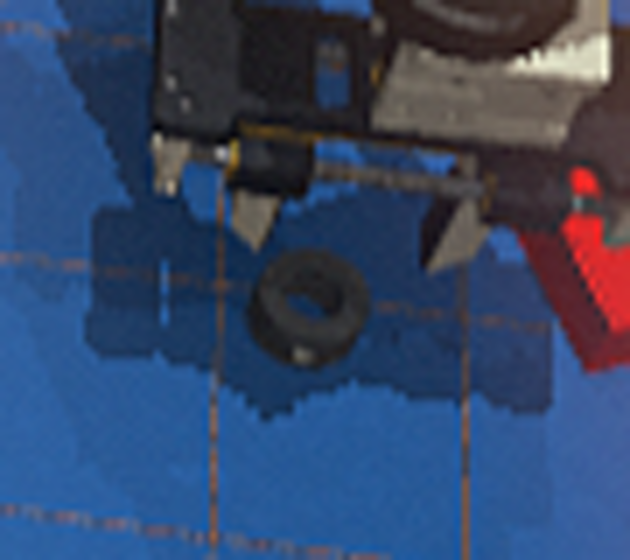

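```bash
python3 - <<'E'
from vis import *
cs=cap()
print(fit([cs["scene"]],"collar",(438.9,334.2),0))
c=cs["scene"];print(proj(c,[(437.4,334.7,65),(437.4,334.7-30,65),(437.4,334.7+30,65),(438.9,334.2,24)])-proj(c,[(439,334,30)])[0].astype(int)+[45,40])
E
```

```text
[4.38504814e+02 3.34065871e+02 3.50626903e-02 5.38238716e+01]
[[48.44710012 33.08298868]
 [37.53582909 31.65118695]
 [59.39628778 34.51976592]
 [44.60320058 41.37765029]]
```

```bash
python3 -m crank '[{"dx":2,"dy":0.05,"dz":-0.1,"spin":0},{"dx":4,"dy":0.05,"dz":-0.1,"spin":0},{"dx":5.2,"dy":0.05,"dz":-0.1,"spin":0},{"dx":5.8,"dy":0.05,"dz":-0.1,"spin":0},{"dx":5.8,"dy":0.05,"dz":-0.1,"spin":0},{"dx":5.8,"dy":0.05,"dz":-0.1,"spin":0},{"dx":5.8,"dy":0.05,"dz":-0.1,"spin":0}]' 66; python3 go.py 438.9 333.8 4 0
```

```text
time: 50.97
tool_pos: [439.0, 334.7, 8.0]
tcp_rot: [-2.671, 1.569, 0.471]
contact_force: [0.2, -0.1, 0.6]
grip_width: 60.9
t 50.97 tcp [439.  334.7   8. ] objyaw(jaw-90) -0.0002 F [ 0.2 -0.1  0.6] M [ 0.   -0.01 -0.  ] grip 60.9 q [ 0.51  0.65  1.69 -0.    0.79  2.08] xaxis [ 0.002  0.001 -1.   ]
-> dx 0.40 dy 0.09 dz 0.01 spin -0.000  rows>= 0.1
```

```bash
python3 -m crank '[{"dx":0.2,"dy":0.05,"dz":0,"spin":0},{"dx":0.35,"dy":0.05,"dz":0,"spin":0},{"dx":0.35,"dy":0.05,"dz":0,"spin":0},{"dx":0.35,"dy":0.05,"dz":0,"spin":0}]' 66; python3 go.py 438.9 333.8 4 0;python3 -m crank '[{"dx":0,"dy":0,"dz":0,"spin":0},{"dx":0,"dy":0,"dz":0,"spin":0},{"dx":0,"dy":0,"dz":0,"spin":0},{"dx":0,"dy":0,"dz":0,"spin":0},{"dx":0,"dy":0,"dz":0,"spin":0},{"dx":0,"dy":0,"dz":0,"spin":0},{"dx":0,"dy":0,"dz":0,"spin":0}]' 0;python3 go.py 438.9 333.8 4 0
```

```text
time: 51.3
tool_pos: [438.2, 333.8, 3.4]
tcp_rot: [3.132, 1.571, -0.01]
contact_force: [-0.6, 0.5, -0.5]
grip_width: 60.6
t 51.30 tcp [438.2 333.8   3.4] objyaw(jaw-90) -0.0002 F [-0.6  0.5 -0.5] M [0.01 0.02 0.02] grip 60.6 q [ 0.51  0.66  1.7  -0.    0.78  2.08] xaxis [ 2.e-04 -0.e+00 -1.e+00]
-> dx -0.06 dy -0.00 dz -0.07 spin -0.000  rows>= 0.0
time: 51.88
tool_pos: [438.3, 333.8, 3.3]
tcp_rot: [2.794, 1.571, -0.348]
contact_force: [0.1, -0.1, 0.5]
grip_width: 45.3
t 51.88 tcp [438.3 333.8   3.3] objyaw(jaw-90) -0.0002 F [ 0.1 -0.1  0.5] M [ 0.08 -0.    0.01] grip 45.3 q [ 0.51  0.66  1.7  -0.    0.78  2.08] xaxis [ 1.e-04 -0.e+00 -1.e+00]
-> dx -0.07 dy -0.00 dz -0.06 spin -0.000  rows>= 0.0
```

```bash
python3 -m crank '[{"dx":-0.5,"dy":0,"dz":0,"spin":0},{"dx":-1.5,"dy":0,"dz":0,"spin":0},{"dx":-3.5,"dy":0,"dz":0,"spin":0},{"dx":-6,"dy":0,"dz":0,"spin":0},{"dx":-9,"dy":0,"dz":0,"spin":0},{"dx":-12,"dy":0,"dz":0,"spin":0},{"dx":-15,"dy":0,"dz":0,"spin":0},{"dx":-16.5,"dy":0,"dz":0,"spin":0},{"dx":-16.5,"dy":0,"dz":0,"spin":0},{"dx":-16.5,"dy":0,"dz":0,"spin":0}]' 0;python3 go.py 614.2 -28 165 0
```

```text
time: 52.72
tool_pos: [438.2, 333.8, 169.0]
tcp_rot: [-2.701, 1.569, 0.44]
contact_force: [0.2, -0.5, -3.8]
grip_width: 45.3
t 52.72 tcp [438.2 333.8 169. ] objyaw(jaw-90) -0.0002 F [ 0.2 -0.5 -3.8] M [0.01 0.03 0.03] grip 45.3 q [ 0.51  0.44  1.54 -0.    1.16  2.08] xaxis [ 1.4e-03  7.0e-04 -1.0e+00]
-> dx 0.40 dy 36.17 dz -17.61 spin -0.000  rows>= 9.6
```

```bash
python3 -m crank '[{"dx":0,"dy":1.5,"dz":-0.7,"spin":0},{"dx":0,"dy":4.5,"dz":-2.2,"spin":0},{"dx":0,"dy":8,"dz":-3.9,"spin":0},{"dx":0,"dy":11.5,"dz":-5.6,"spin":0},{"dx":0,"dy":15,"dz":-7.3,"spin":0},{"dx":0,"dy":18.5,"dz":-9,"spin":0},{"dx":0,"dy":22,"dz":-10.7,"spin":0},{"dx":0,"dy":25.5,"dz":-12.4,"spin":0},{"dx":0,"dy":29,"dz":-14.1,"spin":0},{"dx":0,"dy":32,"dz":-15.6,"spin":0},{"dx":0.2,"dy":34.5,"dz":-16.8,"spin":0},{"dx":0.4,"dy":35.8,"dz":-17.4,"spin":0},{"dx":0.4,"dy":36.15,"dz":-17.6,"spin":0},{"dx":0.4,"dy":36.15,"dz":-17.6,"spin":0},{"dx":0.4,"dy":36.15,"dz":-17.6,"spin":0},{"dx":0.4,"dy":36.15,"dz":-17.6,"spin":0}]' 0;python3 go.py 614.2 -28 145 0;python3 - <<'E'
from vis import *
c=cap()["scene"];u,v=proj(c,[(614,-28,150)])[0].astype(int); u0,v0=u-45,v-25
im=cv2.resize(c["frame"][v0:v0+80,u0:u0+90],None,fx=7,fy=7,interpolation=cv2.INTER_CUBIC)
from plant import sensors
t=sensors.get_obs()["tool_pos"]
q=cv2.convexHull((((proj(c,place(M["collar"][0][0],(t[0]+.4,t[1],0,t[2]-3.3)))-[u0,v0]+.5)*7)).astype(np.int32)); cv2.polylines(im,[q],True,(0,0,255),1)
cv2.imwrite("pics/g13.png",im)
E
```

```text
time: 54.05
tool_pos: [613.4, -26.0, 164.1]
tcp_rot: [-0.498, 1.57, 2.646]
contact_force: [-0.7, 0.5, -2.2]
grip_width: 45.5
t 54.05 tcp [613.4 -26.  164.1] objyaw(jaw-90) 0.0015 F [-0.7  0.5 -2.2] M [0.03 0.01 0.02] grip 45.5 q [-0.17  0.56  1.36  0.    1.23  1.4 ] xaxis [-1.e-03  5.e-04 -1.e+00]
-> dx 1.91 dy 0.20 dz -0.08 spin 0.002  rows>= 0.5
```

View pics/g13.png

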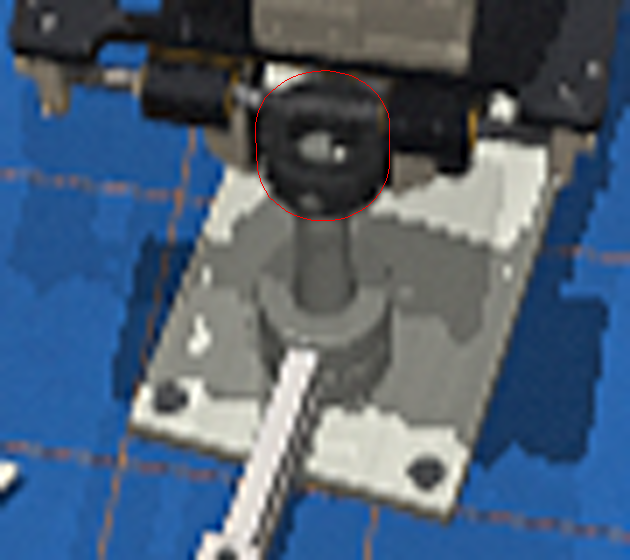

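```bash
python3 -m crank '[{"dx":0.5,"dy":0.12,"dz":-0.05,"spin":0.001},{"dx":1,"dy":0.12,"dz":-0.05,"spin":0.001},{"dx":1.5,"dy":0.12,"dz":-0.05,"spin":0.001},{"dx":2,"dy":0.12,"dz":-0.05,"spin":0.001},{"dx":2.3,"dy":0.12,"dz":-0.05,"spin":0.001},{"dx":2.3,"dy":0.12,"dz":-0.05,"spin":0.001},{"dx":2.3,"dy":0.12,"dz":-0.05,"spin":0.001},{"dx":2.3,"dy":0.12,"dz":-0.05,"spin":0.001}]' 0;python3 go.py 614.2 -28 137 0
```

```text
time: 54.82
tool_pos: [614.8, -29.1, 141.5]
tcp_rot: [2.848, 1.57, -0.295]
contact_force: [-0.1, 0.4, -2.1]
grip_width: 45.7
t 54.82 tcp [614.8 -29.1 141.5] objyaw(jaw-90) -0.0013 F [-0.1  0.4 -2.1] M [0.03 0.05 0.04] grip 45.7 q [-0.17  0.58  1.38 -0.    1.18  1.4 ] xaxis [ 4.e-04 -1.e-04 -1.e+00]
-> dx 0.45 dy -0.11 dz 0.06 spin -0.001  rows>= 0.1
```

```bash
python3 -m crank '[{"dx":0.1,"dy":-0.09,"dz":0.05,"spin":-0.001},{"dx":0.2,"dy":-0.09,"dz":0.05,"spin":-0.001},{"dx":0.3,"dy":-0.09,"dz":0.05,"spin":-0.001},{"dx":0.3,"dy":-0.09,"dz":0.05,"spin":-0.001},{"dx":0.3,"dy":-0.09,"dz":0.05,"spin":-0.001}]' 0;python3 go.py 614.2 -28 118 0
```

```text
time: 55.23
tool_pos: [614.1, -28.1, 138.3]
tcp_rot: [0.951, 1.571, -2.191]
contact_force: [0.1, 0.8, -1.3]
grip_width: 45.3
t 55.23 tcp [614.1 -28.1 138.3] objyaw(jaw-90) -0.0002 F [ 0.1  0.8 -1.3] M [ 0.04  0.06 -0.02] grip 45.3 q [-0.17  0.58  1.39 -0.    1.17  1.4 ] xaxis [-1.e-04 -1.e-04 -1.e+00]
-> dx 2.03 dy -0.01 dz -0.01 spin -0.000  rows>= 0.5
```

```bash
python3 -m crank '[{"dx":0.3,"dy":0,"dz":0,"spin":0},{"dx":0.6,"dy":0,"dz":0,"spin":0},{"dx":0.9,"dy":0,"dz":0,"spin":0},{"dx":1.2,"dy":0,"dz":0,"spin":0},{"dx":1.5,"dy":0,"dz":0,"spin":0},{"dx":1.8,"dy":0,"dz":0,"spin":0},{"dx":2,"dy":0,"dz":0,"spin":0},{"dx":2,"dy":0,"dz":0,"spin":0}]' 0; python3 go.py 614.2 -28 90 0;python3 -m crank '[{"dx":0.4,"dy":0,"dz":0,"spin":0},{"dx":0.8,"dy":0,"dz":0,"spin":0},{"dx":1.2,"dy":0,"dz":0,"spin":0},{"dx":1.6,"dy":0,"dz":0,"spin":0},{"dx":2,"dy":0,"dz":0,"spin":0},{"dx":2.4,"dy":0,"dz":0,"spin":0},{"dx":2.8,"dy":0,"dz":0,"spin":0},{"dx":2.8,"dy":0,"dz":0,"spin":0}]' 0; python3 go.py 614.2 -28 75.3 0
```

```text
time: 55.9
tool_pos: [613.8, -28.0, 117.7]
tcp_rot: [-0.102, 1.57, 3.039]
contact_force: [0.3, -0.4, -1.8]
grip_width: 45.7
t 55.90 tcp [613.8 -28.  117.7] objyaw(jaw-90) -0.0002 F [ 0.3 -0.4 -1.8] M [0.02 0.01 0.03] grip 45.7 q [-0.17  0.6   1.41 -0.    1.13  1.4 ] xaxis [-1.e-03  1.e-04 -1.e+00]
-> dx 2.77 dy -0.00 dz -0.04 spin -0.000  rows>= 0.7
time: 56.57
tool_pos: [613.6, -28.0, 89.2]
tcp_rot: [-0.116, 1.569, 3.026]
contact_force: [-0.5, -0.3, -2.1]
grip_width: 45.8
t 56.57 tcp [613.6 -28.   89.2] objyaw(jaw-90) -0.0002 F [-0.5 -0.3 -2.1] M [ 0.01 -0.01 -0.02] grip 45.8 q [-0.17  0.63  1.44 -0.    1.07  1.4 ] xaxis [-1.6e-03  2.0e-04 -1.0e+00]
-> dx 1.39 dy 0.00 dz -0.06 spin -0.000  rows>= 0.3
```

```bash
python3 -m crank '[{"dx":0.3,"dy":0,"dz":-0.03,"spin":0},{"dx":0.6,"dy":0,"dz":-0.03,"spin":0},{"dx":0.9,"dy":0,"dz":-0.03,"spin":0},{"dx":1.1,"dy":0,"dz":-0.03,"spin":0},{"dx":1.2,"dy":0,"dz":-0.03,"spin":0},{"dx":1.3,"dy":0,"dz":-0.03,"spin":0},{"dx":1.3,"dy":0,"dz":-0.03,"spin":0},{"dx":1.3,"dy":0,"dz":-0.03,"spin":0}]' 0; python3 go.py 614.2 -28 75.3 0;python3 -m crank '[{"dx":0.06,"dy":0,"dz":0,"spin":0},{"dx":0.06,"dy":0,"dz":0,"spin":0},{"dx":0.06,"dy":0,"dz":0,"spin":0}]' 0; python3 go.py 614.2 -28 75.3 0
```

```text
time: 57.23
tool_pos: [614.5, -28.1, 77.4]
tcp_rot: [2.612, 1.571, -0.53]
contact_force: [-0.7, -0.3, -2.4]
grip_width: 45.8
t 57.23 tcp [614.5 -28.1  77.4] objyaw(jaw-90) -0.0002 F [-0.7 -0.3 -2.4] M [ 0.08  0.02 -0.02] grip 45.8 q [-0.17  0.65  1.45 -0.    1.04  1.4 ] xaxis [ 2.e-04 -1.e-04 -1.e+00]
-> dx 0.21 dy -0.01 dz 0.03 spin -0.000  rows>= 0.1
time: 57.48
tool_pos: [614.5, -28.1, 76.8]
tcp_rot: [2.455, 1.571, -0.687]
contact_force: [-0.3, 0.2, -1.8]
grip_width: 45.9
t 57.48 tcp [614.5 -28.1  76.8] objyaw(jaw-90) -0.0002 F [-0.3  0.2 -1.8] M [-0.03  0.04  0.02] grip 45.9 q [-0.17  0.65  1.45 -0.    1.04  1.4 ] xaxis [ 2.e-04 -1.e-04 -1.e+00]
-> dx 0.15 dy -0.01 dz 0.03 spin -0.000  rows>= 0.0
```

```bash
python3 -m crank '[{"dx":0.06,"dy":0,"dz":0.03,"spin":0},{"dx":0.12,"dy":0,"dz":0.03,"spin":0},{"dx":0.16,"dy":0,"dz":0.03,"spin":0},{"dx":0.16,"dy":0,"dz":0.03,"spin":0}]' 0; python3 go.py 614.2 -28 75.3 0;python3 -m crank '[{"dx":0.03,"dy":0,"dz":0,"spin":0},{"dx":0.05,"dy":0,"dz":0,"spin":0},{"dx":0.05,"dy":0,"dz":0,"spin":0}]' 0; python3 go.py 614.2 -28 75.3 0
```

```text
time: 57.82
tool_pos: [614.2, -28.1, 75.3]
tcp_rot: [2.526, 1.571, -0.616]
contact_force: [-1.6, 0.1, -0.2]
grip_width: 45.6
t 57.82 tcp [614.2 -28.1  75.3] objyaw(jaw-90) -0.0002 F [-1.6  0.1 -0.2] M [0.05 0.13 0.01] grip 45.6 q [-0.17  0.65  1.45 -0.    1.04  1.4 ] xaxis [ 2.e-04 -1.e-04 -1.e+00]
-> dx 0.00 dy -0.01 dz -0.00 spin -0.000  rows>= 0.0
time: 58.07
tool_pos: [614.2, -28.1, 75.3]
tcp_rot: [2.78, 1.57, -0.361]
contact_force: [-1.6, -0.7, 4.3]
grip_width: 45.5
t 58.07 tcp [614.2 -28.1  75.3] objyaw(jaw-90) -0.0002 F [-1.6 -0.7  4.3] M [0.05 0.47 0.02] grip 45.5 q [-0.17  0.65  1.45 -0.    1.04  1.4 ] xaxis [ 5.e-04 -2.e-04 -1.e+00]
-> dx -0.00 dy -0.01 dz 0.00 spin -0.000  rows>= 0.0
```

Seated. Release, rise, and move clear to look.

```bash
python3 -m crank '[{"dx":-0.05,"dy":0,"dz":0,"spin":0},{"dx":-0.05,"dy":0,"dz":0,"spin":0},{"dx":-0.05,"dy":0,"dz":0,"spin":0},{"dx":-0.05,"dy":0,"dz":0,"spin":0},{"dx":-0.05,"dy":0,"dz":0,"spin":0},{"dx":-0.05,"dy":0,"dz":0,"spin":0},{"dx":-1,"dy":0,"dz":0,"spin":0},{"dx":-3,"dy":0,"dz":0,"spin":0},{"dx":-5,"dy":0,"dz":0,"spin":0},{"dx":-7,"dy":0,"dz":0,"spin":0},{"dx":-9,"dy":0,"dz":0,"spin":0},{"dx":-11,"dy":0,"dz":0,"spin":0},{"dx":-11,"dy":-3,"dz":0,"spin":0},{"dx":-11,"dy":-8,"dz":0,"spin":0},{"dx":-11,"dy":-13,"dz":0,"spin":0},{"dx":-11,"dy":-18,"dz":0,"spin":0},{"dx":-11,"dy":-24,"dz":0,"spin":0},{"dx":-11,"dy":-30,"dz":0,"spin":0},{"dx":-11,"dy":-30,"dz":0,"spin":0},{"dx":-11,"dy":-30,"dz":0,"spin":0}]' 72; python3 -m crank '[{"dx":0,"dy":0,"dz":0,"spin":0},{"dx":0,"dy":0,"dz":0,"spin":0},{"dx":0,"dy":0,"dz":0,"spin":0},{"dx":0,"dy":0,"dz":0,"spin":0},{"dx":0,"dy":0,"dz":0,"spin":0},{"dx":0,"dy":0,"dz":0,"spin":0}]' 72; python3 pile.py 4; python3 - <<'E'
from vis import *
cs=cap(); o=[]
for n,w in (("scene",(560,-27,50)),("top",(560,-27,50))):
    c=cs[n];u,v=proj(c,[w])[0].astype(int); u0,v0=u-30,v-45
    im=cv2.resize(c["frame"][v0:v0+95,u0-5:u0+60],None,fx=6,fy=6,interpolation=cv2.INTER_CUBIC)
    T=lambda P:cv2.polylines(im,[cv2.convexHull((((proj(c,P)-[u0-5,v0]+.5)*6)).astype(np.int32))],True,(0,0,255),1)
    for z in(16,44):
        for H in M["arm"][0]: T(place(H,(614.1+49.47,-27.1-7.27,-.146,z)))
    T(place(M["collar"][0][0],(614.1,-27.1,0,72)))
    T(place(box(-60,60,-28,28,19,67),(465.8,-5.4,-.146,0)))
    o.append(im)
cv2.imwrite("pics/f.png",np.hstack(o))
cv2.imwrite("pics/fs.png",cs["scene"]["frame"]);cv2.imwrite("pics/ft.png",cs["top"]["frame"])
E
```

```text
time: 59.73
tool_pos: [613.2, 277.0, 185.3]
tcp_rot: [-1.924, 1.569, 1.221]
contact_force: [-0.0, -0.5, -0.6]
grip_width: 66.2
time: 60.23
tool_pos: [614.6, 270.6, 184.9]
tcp_rot: [2.409, 1.571, -0.735]
contact_force: [-1.0, 0.7, 0.4]
grip_width: 66.3
pad ['scene', 'top'] [465.816  -5.412  -0.146 121.777]
pad ['scene'] [465.604  -5.168  -0.146  95.486]
pad ['top'] [466.055  -5.634  -0.147  25.505]
pile ['scene', 'top'] [465.501  -4.484  -0.152 250.759]
pile ['scene'] [464.962  -4.041  -0.155 207.031]
pile ['top'] [465.577  -5.241  -0.145  40.033]
```

View pics/f.png

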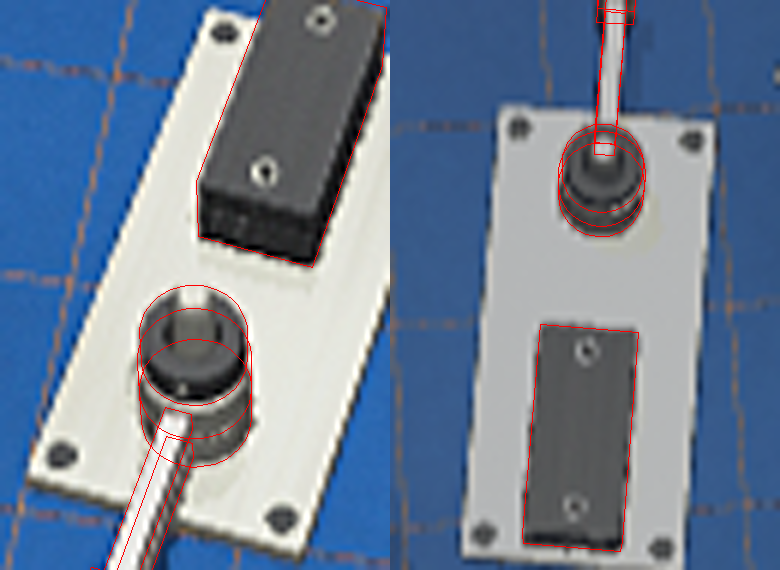

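View pics/fs.png

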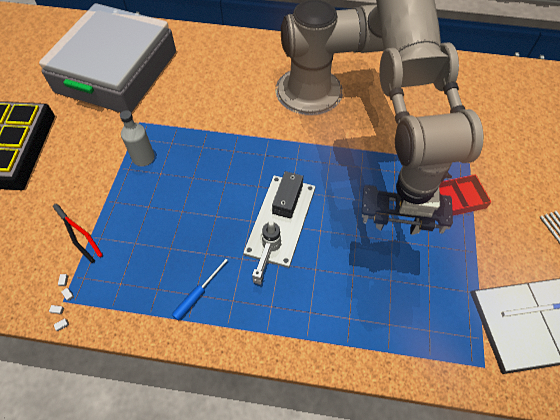

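```bash
python3 -c "
from plant import bot,sensors
print(bot.close_job()); print(sensors.get_obs()['time'])"
```

```text
the job is handed in; nothing more can be done
None
the job is handed in; nothing more can be done
```

The stand is set up and handed in at about 60 s of the 210 s allowed. The four ballast plates went onto the pad first. The two arms present were then lowered down the shaft one on the other, pointing straight out over the shaft end of the foot. The stop collar was lowered on last. There was no third arm in the scene.

**Fit:** In the last pictures, outlines of the pile, both arms and the collar, drawn at their target places, matched in both cameras. The force reading showed each piece resting on what was below it before I let go.

**Pile position:** The top camera puts the pile within about 0.6 mm and 0.002 rad of the pad. The scene camera disagrees by about 1.3 mm and 0.009 rad. I put that down to shadow and how that view was fitted, because the drawn outline matched there too.

**Stand and bystanders:** A fit after the plates were down showed the stand about where it started, within about 0.5 mm, and I saw no shift of it in the last pictures. The flask, bit tray and screwdriver were checked by eye only and look unmoved.

**Contact:** The strongest contact I saw was about 10 N, when the fingertips briefly touched the bench while picking up the third plate. I saw no sign of an arm or the collar being knocked aside.

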